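# Load milk sample canisters on the analyser's gravity roller lane

### The job

Load both milk sample canisters from the nest onto the sloped roller lane: set each one upright and gently on the open upper end and let it roll down under the clear guard, so that one comes to rest against the end stop and the other right behind it. The lid of one canister is only resting in place: before you lift that one, press its lid down against the spring and turn it a quarter clockwise until it clicks home. Do not disturb the other things on the bench.

Things in the scene. Friction and masses are not known exactly. Their poses are not given: they have to be found in the camera images.
- canister: the canister whose lid is not locked: white square jar 64 x 64 mm, 72 mm high, with a round steel bayonet collar (59 mm across) on top from height 74 to 104 mm; 0.3 to 0.6 kg. Stands in one of the nest's two pockets, square to it, and lifts straight out. Origin: centre of its underside; z up; x and -x point to the collar's two entry slots
- lid: its grey bayonet lid, 70 g: disc 62 mm across, 6 mm thick, with a grip bar on top and a plug with two pins (along the bar) below. Origin: centre of the disc's underside; x along the bar, z up. At the start it is loose: bar along the canister's x, origin 115 to 116 mm above the canister's underside. Locked: bar along the canister's y, origin 112 mm above the canister's underside
- lid_bar (a point): middle of the lid's grip bar: 48 mm long, 12 mm wide, from 6 mm to 34 mm above the lid's origin, this point 20 mm above it. To lock: push down at least 8 mm (the disc meets the collar after 12 mm), turn 90 degrees clockwise seen from above until the pins meet a wall (about 6 degrees of play), let it rise some 4 to 8 mm into its pockets. Locked, the lid carries the canister; unlocked it lifts off
- seal_plate (a joint): spring plate in the canister's collar on which the lid's plug rests; reads how far it is pressed down in m: 0 free, 0.0005 under the loose lid, 0.004 with the lid locked, 0.012 fully pressed. The spring pushes back 1.25 N per mm: about 10 N when the pins just pass under the collar's roof, 15 N fully pressed
- canister2: the other canister, identical, with its lid already locked (fixed to it): bar along this body's y, from 118 to 146 mm above its underside, 12 mm wide, 48 mm long; 0.3 to 0.7 kg all told. Stands in the nest's other pocket. Origin: centre of its underside; z up
- nest: fixed black holding nest on an aluminium plate, 112 x 212 mm, 40 mm high, with two square pockets 67 mm wide and centred 58 mm either side of its middle along its y; pocket floor 10 mm above the bench. It keeps the canisters from turning. Origin: centre of its underside
- lane: fixed gravity roller lane, 352 mm long, falling towards its own x at 0.14 rad (8 degrees): 13 grey free-turning 20 mm rollers between aluminium side profiles 71 mm apart and 20 mm higher than the rollers. Origin: on the bench under the lane's middle; x level, downhill; z up; there the plane of the roller tops is 75 mm above the origin. A canister let go on it rolls down by itself in about 2 s
- load_point (a point): middle of the lane's open upper end, on the plane of the roller tops, 110 mm uphill of the lane's middle: a good place to set down a canister's underside, tilted with the lane. Sloping lips beside it, from 20 mm to 34 mm above the rollers, widen the mouth to about 90 mm
- guard_edge (a point): middle of the uphill edge of the clear plastic guard, underside: the guard lies 172 mm above the rollers on four thin posts, from here 140 mm downhill, 112 mm wide, so that nothing can be set down there from above; uphill of it the lane is open
- stop_point (a point): where the centre of a canister's underside lies when it rests against the end stop (a steel plate with a rubber bumper), on the plane of the roller tops, under the clear guard
- queue_point (a point): where the centre of the underside of the second canister lies when it rests against the first one: 64 mm uphill of stop_point, on the plane of the roller tops
- beaker: bystander: empty glass beaker 70 mm across, 95 mm high; origin: centre of its underside
- wash_bottle: bystander: white bottle with a cap, 64 mm across, 170 mm high; origin: centre of its underside
- basin: bystander: pale green plastic bowl 140 mm across, 70 mm high; origin: centre of its underside
Mind the look-alikes: they are no part of the job. What is shaped like the canister2 but red or turquoise is not meant.

How it is judged:
On the way:
1. the lid is clicked home, turned a quarter and risen into its pockets, while its canister still stands in the nest (angle between the x axis of lid and the y axis of canister, either way round below 0.2 rad and z of lid in the frame of canister between 0.1095 and 0.1145 m and distance of canister from where it was at the start of the episode below 0.02 m), for 0.2 s.
At the end, for the whole second after the job is handed in: Both canisters rest on the rollers, within 0.22 rad of upright: one against the end stop (underside centre within 12 mm of stop_point), the other behind it (within 20 mm of queue_point). The lid is still locked (bar within 0.2 rad of the canister's y, origin 109.5 to 114.5 mm up) (((distance between canister and stop_point below 0.012 m and distance between canister2 and queue_point below 0.02 m) or (distance between canister2 and stop_point below 0.012 m and distance between canister and queue_point below 0.02 m)) and angle between each of canister, canister2's own z axis and vertical below 0.22 rad and linear speed of each of canister, canister2 below 0.02 m/s and angle between the x axis of lid and the y axis of canister, either way round below 0.2 rad and z of lid in the frame of canister between 0.1095 and 0.1145 m); the robot touches nothing.
It fails at once if a canister is tipped over (more than 0.6 rad from upright) (angle between any of canister, canister2's own z axis and vertical above 0.6 rad).
It fails at once if a canister is dropped or rammed onto the lane (over 50 N) (contact force between any of canister, canister2 and lane above 50 N).
It fails at once if the beaker, wash bottle or basin is moved by more than 30 mm (distance of any of beaker, wash_bottle, basin from where it was at the start of the episode above 0.03 m).
It also fails if it takes over 70 s, if anything falls off the work surface, if the arm or the gripper's body presses on something with over 40 N, if the wrist force passes 120 N, or if a joint passes its speed limit or range.

### The arm

A 6-joint arm with a two-finger parallel gripper is mounted at the origin on the work surface. World frame = base frame: x ahead of the robot, y to its left, z up, the work surface at z = 0. Lengths are in m, angles in rad, forces in N, time in s.
With the tool pointing down it reaches from about 0.325 to 0.9 m from the base axis. Payload 6.1 kg.
Tool frame: the origin (TCP) lies at the very end of the fingers, on their centre line; the grasp point (between the pads) lies 19 mm behind it; z points along the fingers, x is the direction in which the jaws open and shut, and the axes are right-handed (so a half turn about z gives the same grasp; the last joint's range is limited). The gripper opens to 85 mm and grips with 20 to 120 N. Pads are 22 mm wide; open, the fingers measure 114 mm over their backs; the gripper's body (76 mm by 85 mm) begins 54 mm behind the grasp point. The pads swing forward as they close: fully open they stand 13 mm farther back than shut.
Start: joints at [-1.434, 0.22, 1.526, -0, 1.395, -0.126], TCP at [0.162, -0.604, 0.231] pointing down, gripper open.
Joint ranges: [-2.98, 2.98], [-0.91, 2.08], [0.09, 2.57], [-1.24, 4.39], [0.2, 2.65], [-2.68, 2.68]. Speed limits (rad/s): [2.57, 2.57, 3.01, 3.14, 3.14, 3.14].

### API

Orientations are given as a unit quaternion [x, y, z, w].
In Python, from plant import bot gives the robot as it stands.
- The arm moves only by the tool carry_out, never from a script. Its argument "plan" is a list of rows, each a list of 3 entries, a list of its own where there are three numbers: the finger opening in m, from 0 to 0.0854, then the shift along the tool's x, y, z in m, then the turn about the tool's z in degrees. A call has exactly 8 rows; each row shifts and turns the commanded pose from where the row before left it, along the tool's axes as they then stand; what a row does not reach is not made up. A row lasts 1/10 s, in which the tool goes at most 50 mm and 8.59 degrees, less where a joint would pass 70% of its speed; a pose out of reach is approached as far as the arm can. A call with a gripper value outside its range is refused whole. The fingers move at their own pace and stop on an object; "force" is the grip in N (left out, the last holds). Time passes only in rows, so rows that do not move let the fingers close, or fill a call up. It gives the time, the measured TCP pose, the force and the opening at its end, in the units of the state.
- bot.get_obs(): the state, without advancing time (a new reading comes with each control period).
- bot.get_image(name): name is "scene" or "top"; returns (picture, depth): 420x560x3 uint8, blue, green, red; 420x560 float32, m along the optical axis (not along the pixel's ray), 0 where there is no reading.
- bot.camera_info(name): a dict with "camera_matrix" (3x3 intrinsics, pixels), "dist" ([k1, k2, p1, p2, k3] as OpenCV has them; the pictures are not rectified), "R" (3x3) and "t" (3): a world point X has camera coordinates R X + t. Camera axes: x right, y down, z forward; pixel columns grow to the right and rows downward; lengths in m; the calibration is good to about 2 mm. A picture is of the moment at which its call begins. camera_info takes no time and is no camera call.
- bot.sign_off(): hands the job in, once; it reports no verdict.
The state is a dict: "t": time; "q": joint angles; "joint_vel": joint speeds; "joint_efforts": joint torques, N m; "tcp_pos": TCP position; "tcp_rot": TCP orientation; "contact_force": force on the tool from outside, world axes, zero at the start; "moment": the same for the moment, N m; "finger_gap": finger opening in m.
Only numpy, scipy, OpenCV 4.12 (cv2) and the standard library are available. Lean on these libraries where they do the work, as an engineer would, in place of code of your own. Each camera call takes 0.05 s, during which the arm holds its last target.

## Working session

There is one attempt and no reset: what is moved stays moved. The work goes in short steps, Python scripts to look and compute and a tool call to move; the robot and the scene stay as the last step left them, time stands still between calls to the robot, and variables do not carry over. Pictures are saved under pics/ and viewed, and the job is handed in when it is done.

Besides the shell and the picture viewer there is one more tool, called after "Emit:" as name(argument=value, ...), one argument or row to a line, values as JSON. carry_out: Moves the arm, as the interface text tells. Its arguments: {"type":"object","properties":{"plan":{"type":"array"},"force":{"type":"number"}},"required":["plan"]}

```bash
mkdir -p pics; ls; python3 - <<'E'
from plant import bot
import cv2
o=bot.get_obs();print(o)
for n in("scene","top"):
    im,d=bot.get_image(n);cv2.imwrite(f"pics/{n}0.png",im)
    import numpy as np;np.save(f"pics/{n}0d.npy",d)
    print(n,bot.camera_info(n))
E
```

```text
pics
{'t': 0.0, 'q': array([-1.43407197e+00,  2.21177035e-01,  1.52761491e+00, -3.28592547e-05,
        1.39469796e+00, -1.26103800e-01]), 'joint_vel': array([-1.45168062e-04,  1.51845088e-03, -1.28220952e-03, -5.28674287e-04,
       -1.44995472e-05, -2.40708945e-04]), 'joint_efforts': array([ 1.82658055e-04, -4.96904325e+01, -3.89390373e+01, -5.41564907e-05,
        1.11465639e-02, -4.32393313e-05]), 'tcp_pos': array([ 0.16228353, -0.60293912,  0.23022764]), 'tcp_rot': array([ 7.93667775e-01, -6.08350691e-01, -6.85705874e-04, -6.55710400e-04]), 'contact_force': array([-1.03210384,  0.84303126, -1.01125071]), 'moment': array([ 0.00730214, -0.01899264, -0.00394269]), 'finger_gap': 0.08532883657573559}
scene {'camera_matrix': array([[379.4436131 ,   0.        , 278.67753984],
       [  0.        , 379.4436131 , 205.52830124],
       [  0.        ,   0.        ,   1.        ]]), 'dist': array([-0.04383203,  0.        ,  0.        ,  0.        ,  0.        ]), 'R': array([[-0.62003039,  0.78453405,  0.00828484],
       [ 0.52884271,  0.42570691, -0.73423362],
       [-0.57955819, -0.45086578, -0.67884634]]), 't': array([ 0.34695293, -0.19534675,  1.61775499])}
top {'camera_matrix': array([[447.85911845,   0.        , 270.36081794],
       [  0.        , 447.85911845, 208.27841248],
       [  0.        ,   0.        ,   1.        ]]), 'dist': array([-0.09375869,  0.        ,  0.        ,  0.        ,  0.        ]), 'R': array([[-0.01948863, -0.99955691, -0.0224985 ],
       [-0.98601857,  0.02293967, -0.16504891],
       [ 0.16549189,  0.01896736, -0.98602874]]), 't': array([0.03402639, 0.57264548, 1.33118512])}
```

View pics/scene0.png

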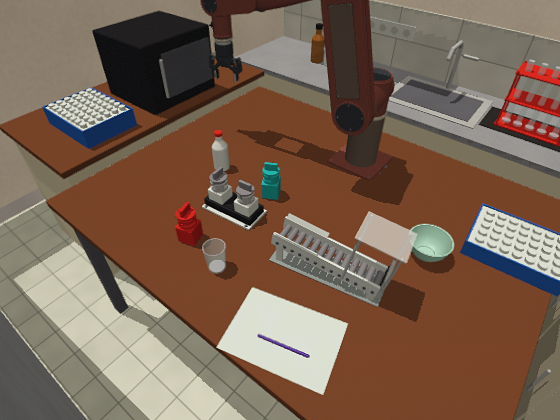

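View pics/top0.png

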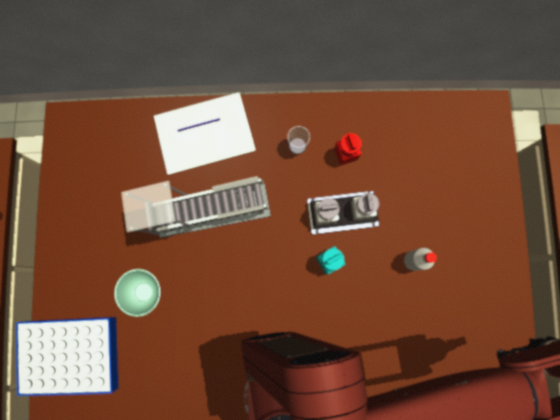

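Candidates for canisters (top view): white (327,210) and white (366,205) in the nest; look-alikes red (349,147) and turquoise (331,260). The two white ones in the black nest are meant. Next, close crops.

```bash
python3 - <<'E'
import cv2
t=cv2.imread("pics/top0.png");s=cv2.imread("pics/scene0.png")
cv2.imwrite("pics/c_t_nest.png",cv2.resize(t[180:245,295:395],None,fx=8,fy=8,interpolation=cv2.INTER_CUBIC))
cv2.imwrite("pics/c_s_nest.png",cv2.resize(s[160:235,195:295],None,fx=8,fy=8,interpolation=cv2.INTER_CUBIC))
cv2.imwrite("pics/c_t_lane.png",cv2.resize(t[170:245,115:280],None,fx=4.8,fy=4.8,interpolation=cv2.INTER_CUBIC))
cv2.imwrite("pics/c_s_lane.png",cv2.resize(s[205:310,260:425],None,fx=4.8,fy=4.8,interpolation=cv2.INTER_CUBIC))
E
```

```text
(no output)
```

View pics/c_t_nest.png

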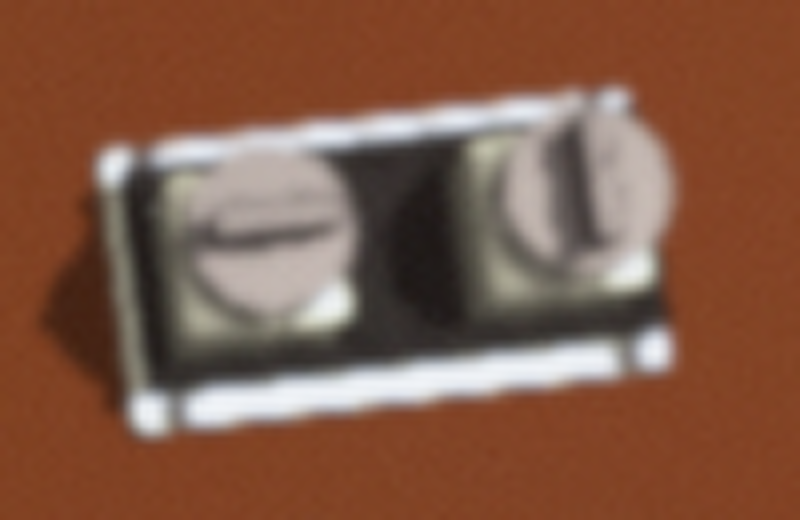

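View pics/c_s_nest.png

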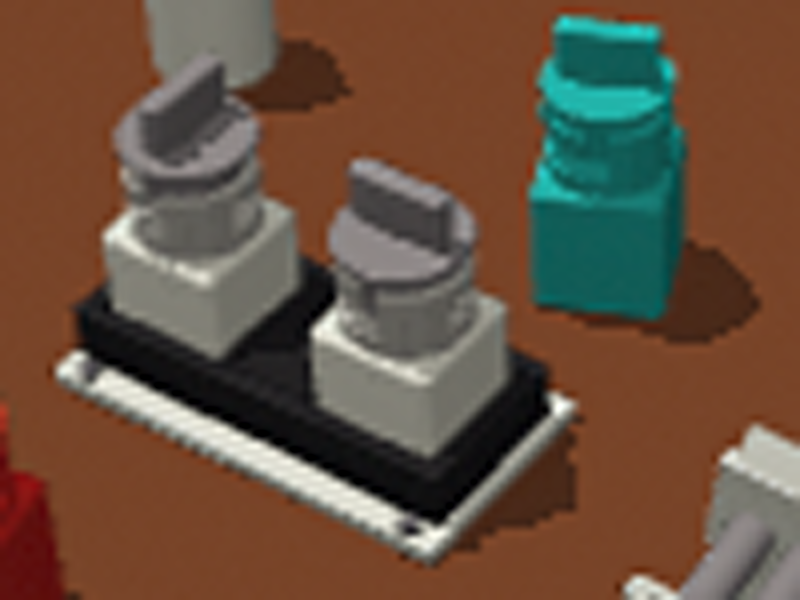

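View pics/c_t_lane.png

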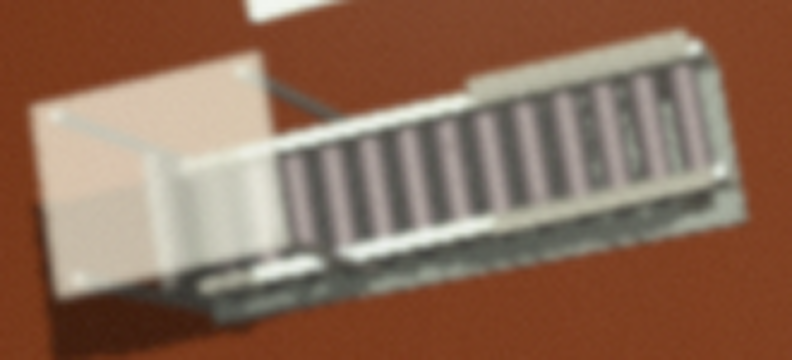

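View pics/c_s_lane.png

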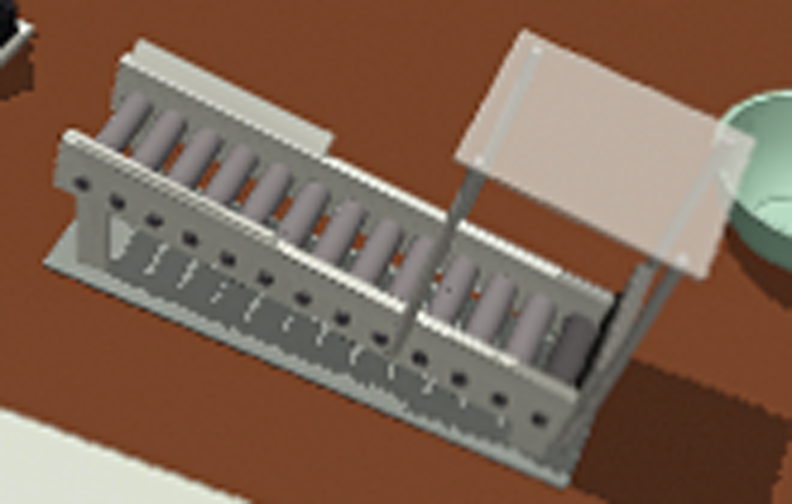

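Top crop: left canister's lid bar (crop 270,225) runs along nest y, right one's bar (585,190) across. Measure heights and the nest and lane geometry from the depth.

```bash
cat > h.py <<'E'
import numpy as np,cv2
from plant import bot
def cloud(n,d):
    c=bot.camera_info(n);K=c["camera_matrix"];D=c["dist"]
    v,u=np.mgrid[0:420,0:560]
    p=cv2.undistortPoints(np.stack([u,v],-1).reshape(-1,1,2).astype(float),K,D).reshape(420,560,2)
    X=np.dstack([p,np.ones((420,560))])*d[...,None]
    return (X-c["t"])@c["R"]
def proj(n,P):
    c=bot.camera_info(n)
    return cv2.projectPoints(np.atleast_2d(P).astype(float),cv2.Rodrigues(c["R"])[0],c["t"],c["camera_matrix"],c["dist"])[0].reshape(-1,2)
def tri(ps,pt):
    "scene px, top px -> world, ray midpoint and gap"
    A=[];b=[];R=[]
    for n,p in(("scene",ps),("top",pt)):
        c=bot.camera_info(n)
        r=cv2.undistortPoints(np.array([[p]],float),c["camera_matrix"],c["dist"])[0,0]
        d=c["R"].T@np.array([*r,1]);d/=np.linalg.norm(d);o=-c["R"].T@c["t"]
        M=np.eye(3)-np.outer(d,d);A.append(M);b.append(M@o);R.append((M,o))
    X=np.linalg.solve(sum(A),sum(b))
    return X,[np.linalg.norm(M@(X-o)) for M,o in R]
E
python3 - <<'E'
from h import *
import numpy as np
C={n:cloud(n,np.load(f"pics/{n}0d.npy")) for n in("scene","top")}
for n in C:
    P=C[n].reshape(-1,3); 
    nest=(P[:,2]>0.10)&(P[:,2]<0.2)
    if n=="top": box=[(305,190),(345,225)],[(346,185),(385,225)]
    else: box=[(205,165),(232,185)],[(234,178),(260,202)]
    for (a,b),(c,d) in box:
        Q=C[n][b:d,a:c].reshape(-1,3)
        h=np.histogram(Q[:,2],bins=np.arange(0.07,0.17,0.004));print(n,(a,b));print([(round(z,3),k) for z,k in zip(h[1],h[0])])
        for lo,hi in((0.115,0.135),(0.145,0.165)):
            q=Q[(Q[:,2]>lo)&(Q[:,2]<hi)]
            print(lo,len(q),np.median(q,0),q.mean(0))
    # table
    T=P[(abs(P[:,2])<0.01)];print("table",np.median(T[:,2]))
E
```

```text
scene (205, 165)
[(np.float64(0.07), np.int64(0)), (np.float64(0.074), np.int64(0)), (np.float64(0.078), np.int64(0)), (np.float64(0.082), np.int64(0)), (np.float64(0.086), np.int64(0)), (np.float64(0.09), np.int64(1)), (np.float64(0.094), np.int64(0)), (np.float64(0.098), np.int64(0)), (np.float64(0.102), np.int64(2)), (np.float64(0.106), np.int64(5)), (np.float64(0.11), np.int64(20)), (np.float64(0.114), np.int64(18)), (np.float64(0.118), np.int64(3)), (np.float64(0.122), np.int64(1)), (np.float64(0.126), np.int64(29)), (np.float64(0.13), np.int64(77)), (np.float64(0.134), np.int64(14)), (np.float64(0.138), np.int64(10)), (np.float64(0.142), np.int64(11)), (np.float64(0.146), np.int64(10)), (np.float64(0.15), np.int64(11)), (np.float64(0.154), np.int64(18)), (np.float64(0.158), np.int64(20)), (np.float64(0.162), np.int64(1))]
0.115 124 [ 0.57667902 -0.25062371  0.13125066] [ 0.57550608 -0.25293412  0.1298087 ]
0.145 64 [ 0.57376579 -0.25961255  0.15624489] [ 0.5729289  -0.26034741  0.15478926]
scene (234, 178)
[(np.float64(0.07), np.int64(2)), (np.float64(0.074), np.int64(3)), (np.
[... 2302 characters left out ...]
.106), np.int64(6)), (np.float64(0.11), np.int64(11)), (np.float64(0.114), np.int64(1)), (np.float64(0.118), np.int64(1)), (np.float64(0.122), np.int64(7)), (np.float64(0.126), np.int64(91)), (np.float64(0.13), np.int64(115)), (np.float64(0.134), np.int64(32)), (np.float64(0.138), np.int64(6)), (np.float64(0.142), np.int64(5)), (np.float64(0.146), np.int64(9)), (np.float64(0.15), np.int64(6)), (np.float64(0.154), np.int64(34)), (np.float64(0.158), np.int64(30)), (np.float64(0.162), np.int64(5))]
0.115 232 [ 0.56632516 -0.25665169  0.13037707] [ 0.56649117 -0.26203147  0.13040617]
0.145 84 [ 0.56635494 -0.26070593  0.15744551] [ 0.56635194 -0.26070854  0.15691684]
table -0.0003136719258966314
```

Both views put the outer lid (y≈-0.26) about 3 mm higher than the other one: 131 mm to the disc top, which is loose, against 128 mm, which is locked. So the outer canister is the loose one and the one at y≈-0.147 is canister2. Next, refine the nest yaw and lane pose.

```bash
python3 - <<'E'
from h import *
S=lambda x,y:(260+(x+.5)/4.8-.5,205+(y+.5)/4.8-.5)
T=lambda x,y:(115+(x+.5)/4.8-.5,170+(y+.5)/4.8-.5)
for nm,s,t in(("guard up +x",(460,160),(262,55)),("guard up -x",(525,32),(283,250)),("guard down +x",(705,275),(32,105)),("guard dn -x",(750,140),(58,298)),):
    print(nm,tri(S(*s),T(*t)))
C={n:cloud(n,np.load(f"pics/{n}0d.npy")) for n in("scene","top")}
a=C["top"][178:240,140:272].reshape(-1,3); b=C["scene"][205:305,268:400].reshape(-1,3)
for n,P in(("top",a),("scene",b)):
    P=P[(P[:,2]>0.04)&(P[:,2]<0.16)]
    # fit: profile tops. search x0,y0,yaw maximize count of |z-plane-20mm|<4mm and |yl| in 35.5..42
    best=None
    from itertools import product
    np.save(f"pics/lane_{n}.npy",P)
    print(n,len(P),P.min(0),P.max(0))
E
python3 - <<'E'
import numpy as np
from scipy.optimize import differential_evolution
import sys;sys.path.insert(0,'.')
for n in("top","scene"):
    P=np.load(f"pics/lane_{n}.npy")
    def L(p,P=P):
        x0,y0,th=p;c,s=np.cos(th),np.sin(th)
        xl=(P[:,0]-x0)*c+(P[:,1]-y0)*s; yl=-(P[:,0]-x0)*s+(P[:,1]-y0)*c
        h=(P[:,2]-0.075+xl*np.tan(.14))*np.cos(.14)
        return xl,yl,h
    xl,yl,h=L((0.56,0.12,np.radians(98)))
    # print profile
    for lo in np.arange(-60,61,4):
        for_=h[(yl*1000>=lo)&(yl*1000<lo+4)]*1000
        if len(for_):print(n,lo,len(for_),np.percentile(for_,[50,90]).round(1))
E
```

```text
guard up +x (array([0.62117046, 0.29225102, 0.23862134]), [np.float64(0.002316982290617644), np.float64(0.002316982290617732)])
guard up -x (array([0.51125082, 0.27503167, 0.24023196]), [np.float64(0.000915884140996459), np.float64(0.0009158841409964141)])
guard down +x (array([0.59946589, 0.42747394, 0.22540766]), [np.float64(0.0007508526926857817), np.float64(0.0007508526926857404)])
guard dn -x (array([0.48945425, 0.40787202, 0.2209572 ]), [np.float64(0.0014159925402150103), np.float64(0.0014159925402148805)])
top 2873 [0.49603019 0.02817947 0.04011686] [0.65122855 0.38677206 0.15856059]
scene 3915 [0.50445615 0.02981117 0.04015615] [0.6567189 0.4090878 0.1598384]
top -60 86 [ 9.5 12.7]
top -56 98 [ 8.8 13.5]
top -52 95 [ 9.3 14. ]
top -48 89 [ 9.5 13.8]
top -44 98 [10.  13.8]
top -40 89 [ 9.8 13.5]
top -36 94 [10.  14.2]
top -32 94 [ 9.8 14.3]
top -28 96 [ 9.5 13.8]
top -24 88 [ 9.6 13.6]
top -20 97 [ 9.3 14.1]
top -16 94 [ 9.3 12.9]
top -12 99 [ 8.9 13.2]
top -8 81 [10. 14.]
top -4 64 [ 9.8 27.8]
top 0 79 [33.2 37.7]
top 4 167 [29.9 43. ]
top 8 214 [30.5 46.4]
top 12 139 [24.4 46. ]
top 16 59 [28.5 73.8]
top 20 40 [ 59.1 100.2]
top 24 17 [ 77.5 110.2]
scene -60 12 [42.1 67.7]
scene -56 25 [12.7 64.4]
scene -52 74 [11.3 14.9]
scene -48 93 [11.2 26.9]
scene -44 104 [11.1 14.4]
scene -40 84 [10.9 14. ]
scene -36 99 [10.5 14.9]
scene -32 84 [10.4 13.4]
scene -28 102 [10.6 13.8]
scene -24 100 [11.1 15. ]
scene -20 92 [10.7 14.9]
scene -16 92 [11.  15.2]
scene -12 89 [10.3 13.9]
scene -8 126 [10.4 31.5]
scene -4 330 [16.  34.7]
scene 0 353 [23.6 38.9]
scene 4 340 [28.2 44.3]
scene 8 110 [32.3 45.9]
scene 12 32 [32.4 68.5]
scene 16 7 [69.9 72.2]
```

```bash
cat > lane.py <<'E'
import numpy as np
def L(p,P):
    x0,y0,th=p;c,s=np.cos(th),np.sin(th)
    xl=(P[:,0]-x0)*c+(P[:,1]-y0)*s; yl=-(P[:,0]-x0)*s+(P[:,1]-y0)*c
    h=(P[:,2]-0.075+xl*np.tan(.14))*np.cos(.14)
    return xl,yl,h
E
python3 - <<'E'
from lane import *
from scipy.optimize import minimize
Q={}
for n in("top","scene"):
    P=np.load(f"pics/lane_{n}.npy")
    p=(0.585,0.2,np.radians(99.2))
    xl,yl,h=L(p,P);
    m=abs(yl)<0.03;m&=(abs(h)<.03)&(abs(xl)<.15)
    # roller height slope check
    mm=m&(abs(yl)<.02)
    for lo in range(-180,181,30):
        k=mm&(xl*1e3>=lo)&(xl*1e3<lo+30)
        if k.sum():print(n,"roll",lo,k.sum(),np.percentile(h[k]*1e3,[50,90]).round(1))
    for sec in((-.17,-.05),(-.05,.07)):
        print(sec)
        for lo in np.arange(-60,61,3):
            k=(yl*1000>=lo)&(yl*1000<lo+3)&(xl>sec[0])&(xl<sec[1])
            if k.sum():print(lo,k.sum(),np.percentile(h[k]*1e3,[50,90]).round(1),end=' | ')
        print()
    k=abs(yl)<.03;k&=h>-.015
    print("ends",np.percentile(xl[k],[0,1,99,100]))
E
```

```text
top roll -150 109 [-1.   2.4]
top roll -120 103 [-0.2  4.3]
top roll -90 102 [-1.2  2.4]
top roll -60 90 [-1.6  3. ]
top roll -30 93 [-1.6  2.9]
top roll 0 103 [-1.7  3.8]
top roll 30 103 [-0.7  3.4]
top roll 60 108 [-0.3  4.4]
top roll 90 97 [-0.4  3.1]
top roll 120 7 [-3.7  1.1]
(-0.17, -0.05)
-48 12 [33.4 35.2] | -45 35 [34.9 37.1] | -42 54 [30.2 37.1] | -39 49 [26.1 31.3] | -36 117 [10.  24.6] | -33 42 [ 1.2 20.5] | -30 29 [-1.9  1.9] | -27 28 [-0.2  3.7] | -24 25 [-1.9  2.7] | -21 22 [-2.7  1.4] | -18 30 [-1.8  3.4] | -15 27 [-1.4  3.4] | -12 27 [-1.4  3.3] | -9 25 [-1.5  3.5] | -6 27 [-0.3  3.1] | -3 26 [-0.1  3.1] | 0 28 [-1.6  1.2] | 3 25 [-0.7  2.8] | 6 27 [-1.   2.9] | 9 26 [-0.5  2.6] | 12 30 [-2.7  1.7] | 15 25 [-1.7  1.4] | 18 30 [-1.3  3.3] | 21 22 [-1.2  1.6] | 24 32 [-1.6  3.3] | 27 28 [-1.7  3.1] | 30 24 [-0.7  2.4] | 33 4 [0.1 4.9] | 36 17 [21.1 25.3] | 39 30 [25.3 28. ] | 42 62 [ 0.5 30.9] | 45 84 [ 3.9 35.1] | 48 31 [33.5 36.9] | 
(-0.05, 0.07)
-48 2 [31.3 32.2] | -45 11 [36.  38.1] | -42 29 [27.9 35.7] | -39 38 [22.9 30.3] | -36 65 [18.9 24.6] | -33 88 [ 6.8 22.5
[... 1446 characters left out ...]
| 42 59 [32.  37.1] | 45 28 [33.6 35.7] | 48 5 [33.3 34.3] | 
(-0.05, 0.07)
-51 2 [19.8 34.9] | -48 29 [-3.6 36.8] | -45 136 [ 0.9 20.9] | -42 278 [ 2.4 20.9] | -39 41 [21.2 23.4] | -36 13 [21.  21.7] | -21 3 [2.3 2.4] | -18 14 [1.8 4.2] | -15 20 [0.7 2.6] | -12 27 [-0.1  3.5] | -9 23 [1.2 2.9] | -6 22 [-0.  3.] | -3 22 [-0.6  2.2] | 0 30 [0.5 3.2] | 3 21 [-0.1  2.1] | 6 29 [-0.9  1.6] | 9 19 [0.4 2.8] | 12 28 [-0.   2.4] | 15 18 [-0.4  1.8] | 18 26 [0.1 3. ] | 21 25 [0.1 2.2] | 24 20 [-1.8  1.1] | 27 27 [-0.4  2.9] | 30 18 [-0.   2.5] | 33 56 [ 3.8 21. ] | 36 191 [ 9.8 22.2] | 39 72 [20.5 28.7] | 42 27 [29.4 36.9] | 45 21 [31.4 35.9] | 
ends [-0.15508964 -0.1486145   0.19310006  0.19559271]
```

Lane: middle ≈(0.582,0.218), downhill yaw 99.2°, load point ≈(0.600,0.109,0.090). Nest yaw ≈5.5°. Loose lid bar at ≈(0.567,-0.262), top z 0.159. canister2's bar is at ≈(0.556,-0.1465).

```bash
cat > go.py <<'E'
import sys,numpy as np
from scipy.spatial.transform import Rotation as R
from plant import bot
def st():
    o=bot.get_obs();r=R.from_quat(o["tcp_rot"]);M=r.as_matrix()
    print("t %.2f"%o["t"],"tcp",o["tcp_pos"].round(4),"head %.2f"%np.degrees(np.arctan2(M[1,0],M[0,0])),"zaxis",M[:,2].round(3),"q",o["q"].round(2),"F",o["contact_force"].round(1),"M",o["moment"].round(2),"gap %.4f"%o["finger_gap"])
    return o,M
o,M=st()
if len(sys.argv)>3:
    T=np.array(list(map(float,sys.argv[1:4])));d=M.T@(T-o["tcp_pos"]);print("shift mm",(d*1e3).round(1))
    if len(sys.argv)>4:
        h=np.degrees(np.arctan2(M[1,0],M[0,0]));print("turn",h-float(sys.argv[4]))
E
python3 go.py 0.567 -0.262 0.29 95.5
```

```text
t 0.10 tcp [ 0.1623 -0.603   0.2303] head -74.94 zaxis [-0.     0.002 -1.   ] q [-1.43  0.22  1.53  0.    1.39 -0.13] F [-0.5  0.1  0.1] M [ 0.   -0.02 -0.01] gap 0.0853
shift mm [-224.3 -479.4  -59.2]
turn -170.44371571203786
```

Emit:
carry_out(
  plan=[
    [0.085,[-0.014,-0.03,-0.02],0],
    [0.085,[-0.014,-0.03,-0.02],0],
    [0.085,[-0.014,-0.03,-0.02],0],
    [0.085,[-0.014,-0.03,0],0],
    [0.085,[-0.014,-0.03,0],0],
    [0.085,[-0.014,-0.03,0],0],
    [0.085,[-0.014,-0.03,0],0],
    [0.085,[-0.014,-0.03,0],0],
  ],
)

```text
t: 0.9
tcp_pos: [0.3658, -0.4318, 0.2908]
tcp_rot: [0.794, -0.608, -0.0, -0.0]
contact_force: [0.3, 0.8, 0.2]
finger_gap: 0.0853
```

Emit:
carry_out(
  plan=[
    [0.085,[-0.014,-0.03,0],0],
    [0.085,[-0.014,-0.03,0],0],
    [0.085,[-0.014,-0.03,0],0],
    [0.085,[-0.014,-0.03,0],0],
    [0.085,[-0.014,-0.03,0],0],
    [0.085,[-0.014,-0.03,0],0],
    [0.085,[-0.014,-0.03,0],0],
    [0.085,[-0.014,-0.03,0],0],
  ],
)

```text
t: 1.7
tcp_pos: [0.5684, -0.2614, 0.2907]
tcp_rot: [0.794, -0.608, -0.0, 0.0]
contact_force: [0.1, -0.5, 0.6]
finger_gap: 0.0849
```

Emit:
carry_out(
  plan=[
    [0.085,[0,0,0],-8.5],
    [0.085,[0,0,0],-8.5],
    [0.085,[0,0,0],-8.5],
    [0.085,[0,0,0],-8.5],
    [0.085,[0,0,0],-8.5],
    [0.085,[0,0,0],-8.5],
    [0.085,[0,0,0],-8.5],
    [0.085,[0,0,0],-8.5],
  ],
)

```text
t: 2.5
tcp_pos: [0.5674, -0.2624, 0.2906]
tcp_rot: [0.998, -0.057, -0.001, -0.0]
contact_force: [0.5, -0.1, 0.5]
finger_gap: 0.0852
```

Emit:
carry_out(
  plan=[
    [0.085,[0,0,0],-8.5],
    [0.085,[0,0,0],-8.5],
    [0.085,[0,0,0],-8.5],
    [0.085,[0,0,0],-8.5],
    [0.085,[0,0,0],-8.5],
    [0.085,[0,0,0],-8.5],
    [0.085,[0,0,0],-8.5],
    [0.085,[0,0,0],-8.5],
  ],
)

```text
t: 3.3
tcp_pos: [0.5674, -0.2624, 0.2906]
tcp_rot: [0.86, 0.511, -0.0, -0.001]
contact_force: [-0.4, 0.1, 0.4]
finger_gap: 0.0851
```

```bash
python3 go.py 0.567 -0.262 0.185 95.5
```

```text
t 3.30 tcp [ 0.5674 -0.2624  0.2906] head 61.41 zaxis [-0.001  0.001 -1.   ] q [-0.56  0.19  1.45  0.    1.5  -1.63] F [-0.4  0.1  0.4] M [ 0.03 -0.01 -0.  ] gap 0.0851
shift mm [ 1.000e-01 -4.000e-01  1.056e+02]
turn -34.09013584818261
```

Emit:
carry_out(
  plan=[
    [0.085,[0,0,0],-8.5],
    [0.085,[0,0,0],-8.5],
    [0.085,[0,0,0],-8.5],
    [0.085,[0,0,0],-8.5],
    [0.085,[0,0,0.03],0],
    [0.085,[0,0,0.03],0],
    [0.085,[0,0,0.03],0],
    [0.085,[0,0,0.015],0],
  ],
)

```text
t: 4.1
tcp_pos: [0.5659, -0.2615, 0.1824]
tcp_rot: [0.675, 0.738, -0.001, -0.003]
contact_force: [0.1, 0.6, 0.1]
finger_gap: 0.085
```

```bash
python3 - <<'E'
from h import *
for n in("scene","top"):
    im,d=bot.get_image(n);cv2.imwrite(f"pics/{n}1.png",im);np.save(f"pics/{n}1d.npy",d)
    x,y=((195,120) if n=="scene" else (310,160))
    cv2.imwrite(f"pics/c_{n}1.png",cv2.resize(im[y:y+100,x:x+110],None,fx=5.5,fy=5.5,interpolation=cv2.INTER_CUBIC))
E
python3 go.py 0.567 -0.262 0.136 95.5
```

```text
t 4.20 tcp [ 0.566  -0.2615  0.183 ] head 95.06 zaxis [-0.005  0.003 -1.   ] q [-0.56  0.26  1.57 -0.    1.32 -2.22] F [-0.1  0.   0.3] M [ 0.05 -0.04 -0.03] gap 0.0850
shift mm [-0.8  1.2 47. ]
turn -0.4423830429956439
```

View pics/c_scene1.png

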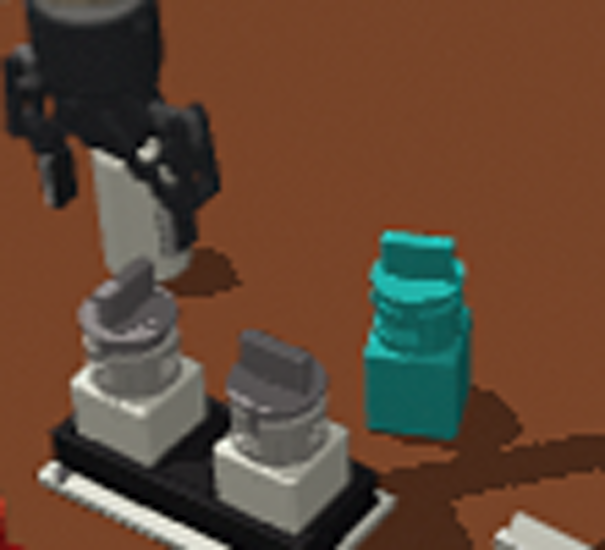

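View pics/c_top1.png

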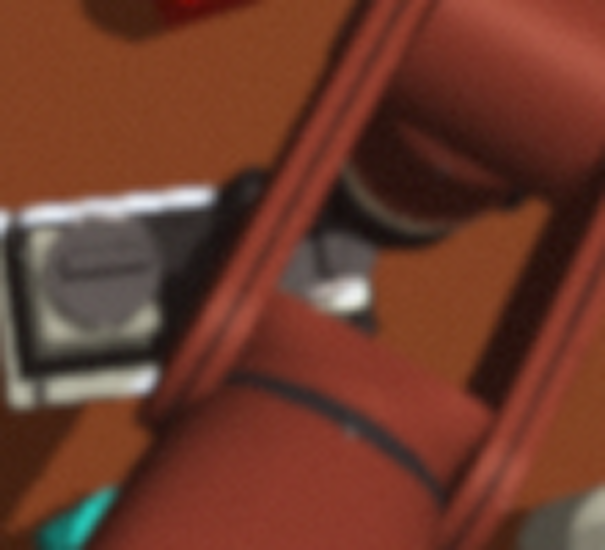

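```bash
python3 - <<'E'
from h import *
P=proj("scene",[[.566,-.2615,.183],[.566,-.2615,.196],[.567,-.262,.1595],[.567,-.262,.1315],[.556,-.1465,.156]])
print((P-[195,120])*5.5)
d=np.load("pics/scene1d.npy");C=cloud("scene",d)
# bar tops
for (a,b,c,dd) in((205,165,232,185),(234,178,260,202)):
    Q=C[b:dd,a:c].reshape(-1,3);q=Q[(Q[:,2]>.15)&(Q[:,2]<.17)]
    z=np.percentile(q[:,2],90);q=q[q[:,2]>z-.004];print(z,q.mean(0),len(q))
E
```

```text
[[123.17599199 240.3595492 ]
 [121.051509   223.18848417]
 [125.23774009 271.27330617]
 [129.64922995 306.62161455]
 [275.13116878 340.47570362]]
0.16162049712501428 [ 0.56900956 -0.26260507  0.16020663] 21
0.15695057609524787 [ 0.55916551 -0.14575757  0.15546271] 35
```

Scene crop: the open gripper straddles the left (outer) bar at (122,280), with fingertips at (60,200) and (185,245). The bar sits about 2–3 mm further in x. Correct for that and descend.

Emit:
carry_out(
  plan=[
    [0.085,[0,0.003,0.01],-0.5],
    [0.085,[0,0,0.01],0],
    [0.085,[0,0,0.01],0],
    [0.085,[0,0,0.008],0],
    [0.085,[0,0,0.006],0],
    [0.085,[0,0,0.003],0],
    [0.085,[0,0,0],0],
    [0.085,[0,0,0],0],
  ],
  force=30,
)

```text
t: 5.0
tcp_pos: [0.5708, -0.2624, 0.1396]
tcp_rot: [0.672, 0.741, 0.0, 0.0]
contact_force: [0.1, 0.1, 0.3]
finger_gap: 0.0849
```

Emit:
carry_out(
  plan=[
    [0.06,[0,0,0],0],
    [0.04,[0,0,0],0],
    [0.03,[0,0,0],0],
    [0.02,[0,0,0],0],
    [0.01,[0,0,0],0],
    [0.005,[0,0,0],0],
    [0.005,[0,0,0],0],
    [0.005,[0,0,0],0],
  ],
  force=30,
)

```text
t: 5.8
tcp_pos: [0.5707, -0.2623, 0.1393]
tcp_rot: [0.672, 0.741, 0.0, 0.0]
contact_force: [0.5, 0.0, -0.9]
finger_gap: 0.0114
```

```bash
python3 go.py 0.569 -0.262 0.136 95.5
```

```text
t 5.80 tcp [ 0.5707 -0.2623  0.1393] head 95.56 zaxis [ 0. -0. -1.] q [-0.56  0.3   1.6  -0.    1.23 -2.22] F [ 0.5  0.  -0.9] M [-0.01 -0.    0.01] gap 0.0114
shift mm [ 0.4 -1.7  3.3]
turn 0.05862072191818868
```

Emit:
carry_out(
  plan=[
    [0.03,[0,0,0],0],
    [0.03,[0,0,0],0],
    [0.03,[0,-0.0015,0.002],0],
    [0.03,[0,0,0.002],0],
    [0.005,[0,0,0],0],
    [0.005,[0,0,0],0],
    [0.005,[0,0,0],0],
    [0.005,[0,0,0],0],
  ],
  force=80,
)

```text
t: 6.6
tcp_pos: [0.5692, -0.2624, 0.1353]
tcp_rot: [0.672, 0.741, -0.0, -0.0]
contact_force: [-0.5, 0.0, 0.2]
finger_gap: 0.0108
```

Emit:
carry_out(
  plan=[
    [0.005,[0,0,0.002],0],
    [0.005,[0,0,0.002],0],
    [0.005,[0,0,0.002],0],
    [0.005,[0,0,0.002],0],
    [0.005,[0,0,0.002],0],
    [0.005,[0,0,0],0],
    [0.005,[0,0,0],0],
    [0.005,[0,0,0],0],
  ],
  force=80,
)

```text
t: 7.4
tcp_pos: [0.5697, -0.2627, 0.127]
tcp_rot: [0.672, 0.741, 0.0, 0.001]
contact_force: [-3.6, 2.3, 9.6]
finger_gap: 0.0102
```

```bash
python3 go.py
```

```text
t 7.40 tcp [ 0.5697 -0.2627  0.127 ] head 95.56 zaxis [ 0.001 -0.001 -1.   ] q [-0.56  0.32  1.61 -0.    1.21 -2.23] F [-3.6  2.3  9.6] M [0.51 0.69 0.04] gap 0.0102
```

Emit:
carry_out(
  plan=[
    [0.005,[0,0,0.0015],0],
    [0.005,[0,0,0.0015],0],
    [0.005,[0,0,0],0],
    [0.005,[0,0,0],5],
    [0.005,[0,0,0],5],
    [0.005,[0,0,0],5],
    [0.005,[0,0,0],5],
    [0.005,[0,0,0],0],
  ],
  force=90,
)

```text
t: 8.2
tcp_pos: [0.5703, -0.263, 0.125]
tcp_rot: [0.791, 0.612, 0.001, 0.002]
contact_force: [-3.0, 1.4, 12.6]
finger_gap: 0.0099
```

```bash
python3 go.py
```

```text
t 8.20 tcp [ 0.5703 -0.263   0.125 ] head 75.42 zaxis [ 0.003 -0.002 -1.   ] q [-0.56  0.32  1.62  0.    1.2  -1.87] F [-3.   1.4 12.6] M [ 0.39  0.65 -0.16] gap 0.0099
```

Emit:
carry_out(
  plan=[
    [0.005,[0,0,0],5],
    [0.005,[0,0,0],5],
    [0.005,[0,0,0],5],
    [0.005,[0,0,0],5],
    [0.005,[0,0,0],5],
    [0.005,[0,0,0],5],
    [0.005,[0,0,0],5],
    [0.005,[0,0,0],5],
  ],
)

```text
t: 9.0
tcp_pos: [0.5701, -0.2629, 0.1249]
tcp_rot: [0.953, 0.304, 0.001, 0.001]
contact_force: [-2.8, 2.7, 13.8]
finger_gap: 0.0102
```

```bash
python3 go.py
```

```text
t 9.00 tcp [ 0.5701 -0.2629  0.1249] head 35.38 zaxis [ 0.002 -0.002 -1.   ] q [-0.56  0.32  1.62 -0.    1.21 -1.17] F [-2.8  2.7 13.8] M [0.45 0.78 0.12] gap 0.0102
```

Emit:
carry_out(
  plan=[
    [0.005,[0,0,0],5],
    [0.005,[0,0,0],5],
    [0.005,[0,0,0],5],
    [0.005,[0,0,0],5],
    [0.005,[0,0,0],5],
    [0.005,[0,0,0],4],
    [0.005,[0,0,0],0],
    [0.005,[0,0,0],0],
  ],
)

```text
t: 9.8
tcp_pos: [0.57, -0.2631, 0.1249]
tcp_rot: [0.998, 0.057, 0.001, 0.001]
contact_force: [-4.0, 2.0, 13.5]
finger_gap: 0.0103
```

```bash
python3 go.py
```

```text
t 9.80 tcp [ 0.57   -0.2631  0.1249] head 6.54 zaxis [ 0.002 -0.002 -1.   ] q [-0.56  0.32  1.62 -0.    1.21 -0.67] F [-4.   2.  13.5] M [ 0.39  0.72 -0.08] gap 0.0103
```

Emit:
carry_out(
  plan=[
    [0.005,[0,0,0],2],
    [0.005,[0,0,0],0],
    [0.005,[0,0,-0.001],0],
    [0.005,[0,0,-0.001],0],
    [0.005,[0,0,-0.001],0],
    [0.005,[0,0,-0.001],0],
    [0.005,[0,0,-0.001],0],
    [0.005,[0,0,0],0],
  ],
)

```text
t: 10.6
tcp_pos: [0.57, -0.263, 0.129]
tcp_rot: [0.999, 0.04, 0.001, 0.001]
contact_force: [-2.7, 0.8, 9.2]
finger_gap: 0.0104
```

```bash
python3 go.py
```

```text
t 10.60 tcp [ 0.57  -0.263  0.129] head 4.56 zaxis [ 0.002 -0.001 -1.   ] q [-0.56  0.31  1.61 -0.    1.21 -0.64] F [-2.7  0.8  9.2] M [ 0.2   0.37 -0.02] gap 0.0104
```

Emit:
carry_out(
  plan=[
    [0.005,[0,0,-0.001],0],
    [0.005,[0,0,-0.001],0],
    [0.005,[0,0,-0.0005],0],
    [0.005,[0,0,0],0],
    [0.03,[0,0,0],0],
    [0.03,[0,0,0],0],
    [0.03,[0,0,0],0],
    [0.03,[0,0,0],0],
  ],
)

```text
t: 11.4
tcp_pos: [0.5689, -0.2623, 0.1293]
tcp_rot: [0.999, 0.04, -0.0, -0.0]
contact_force: [-0.2, -0.0, 0.7]
finger_gap: 0.03
```

```bash
python3 go.py; python3 - <<'E'
from h import *
im,d=bot.get_image("scene");cv2.imwrite("pics/scene2.png",im);C=cloud("scene",d)
cv2.imwrite("pics/c_scene2.png",cv2.resize(im[140:220,195:275],None,fx=7,fy=7,interpolation=cv2.INTER_CUBIC))
for (a,b,c,dd) in((205,165,232,185),(234,178,260,202)):
    Q=C[b:dd,a:c].reshape(-1,3);q=Q[(Q[:,2]>.12)&(Q[:,2]<.137)];print(len(q),np.median(q,0))
E
```

```text
t 11.40 tcp [ 0.5689 -0.2623  0.1293] head 4.56 zaxis [-0.001  0.    -1.   ] q [-0.56  0.31  1.61 -0.    1.22 -0.64] F [-0.2 -0.   0.7] M [ 0.05 -0.03  0.  ] gap 0.0300
95 [ 0.58307983 -0.24838919  0.12843921]
133 [ 0.56908779 -0.13972359  0.12787007]
```

View pics/c_scene2.png

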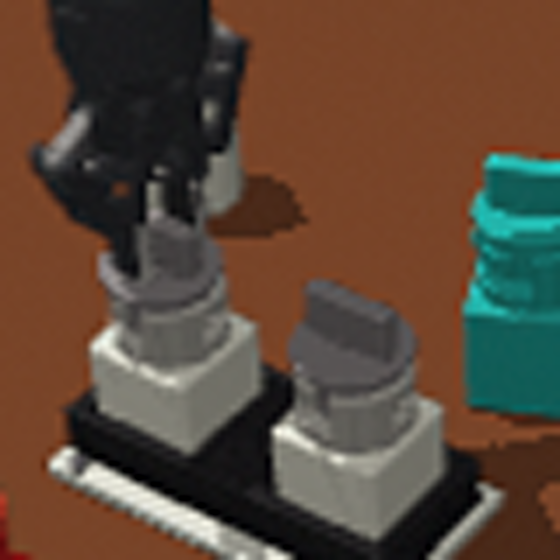

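Scene crop: the outer lid's bar (175,250) now runs along nest y like the other, and its disc has dropped to 128.4 mm, the same as the locked one. Regrip and lift.

Emit:
carry_out(
  plan=[
    [0.03,[0,0,-0.002],0],
    [0.03,[0,0,0],0],
    [0.005,[0,0,0],0],
    [0.005,[0,0,0],0],
    [0.005,[0,0,0],0],
    [0.005,[0,0,-0.002],0],
    [0.005,[0,0,-0.004],0],
    [0.005,[0,0,-0.004],0],
  ],
  force=80,
)

```text
t: 12.25
tcp_pos: [0.5684, -0.262, 0.1409]
tcp_rot: [0.999, 0.04, -0.001, -0.001]
contact_force: [0.3, 0.1, -4.7]
finger_gap: 0.0109
```

```bash
python3 go.py
```

```text
t 12.25 tcp [ 0.5684 -0.262   0.1409] head 4.56 zaxis [-0.002  0.001 -1.   ] q [-0.56  0.3   1.61 -0.    1.24 -0.64] F [ 0.3  0.1 -4.7] M [0.07 0.02 0.05] gap 0.0109
```

Force −4.7 N (0.48 kg): the lid carries the canister. Lift on.

Emit:
carry_out(
  plan=[
    [0.005,[0,0,-0.01],0],
    [0.005,[0,0,-0.02],0],
    [0.005,[0,0,-0.025],0],
    [0.005,[0,0,-0.025],0],
    [0.005,[0,0,-0.03],0],
    [0.005,[0,0,-0.03],0],
    [0.005,[0,0,-0.02],0],
    [0.005,[0,0,-0.01],0],
  ],
)

```text
t: 13.05
tcp_pos: [0.5699, -0.2629, 0.3154]
tcp_rot: [0.999, 0.04, 0.002, 0.001]
contact_force: [0.5, -0.2, -5.1]
finger_gap: 0.0105
```

```bash
python3 go.py 0.600 0.109 0.31 9.2
```

```text
t 13.05 tcp [ 0.5699 -0.2629  0.3154] head 4.55 zaxis [ 0.004 -0.002 -1.   ] q [-0.56  0.18  1.41 -0.    1.54 -0.64] F [ 0.5 -0.2 -5.1] M [ 0.02 -0.04 -0.01] gap 0.0105
shift mm [  59.6 -368.3    4.6]
turn -4.646250968279912
```

Emit:
carry_out(
  plan=[
    [0.005,[0.001,-0.01,0],0],
    [0.005,[0.003,-0.02,0],0],
    [0.005,[0.005,-0.03,0],0],
    [0.005,[0.005,-0.03,0],0],
    [0.005,[0.005,-0.03,0],0],
    [0.005,[0.005,-0.03,0],0],
    [0.005,[0.005,-0.03,0],0],
    [0.005,[0.005,-0.03,0],0],
  ],
)

```text
t: 13.85
tcp_pos: [0.585, -0.0471, 0.3095]
tcp_rot: [0.999, 0.04, -0.002, -0.001]
contact_force: [0.6, 0.3, -3.8]
finger_gap: 0.0104
```

Emit:
carry_out(
  plan=[
    [0.005,[0.005,-0.03,0],0],
    [0.005,[0.005,-0.03,0],0],
    [0.005,[0.005,-0.03,0],0],
    [0.005,[0.005,-0.025,0],0],
    [0.005,[0.003,-0.02,0],0],
    [0.005,[0.002,-0.013,0],0],
    [0.005,[0,-0.01,0],-2],
    [0.005,[0,0,0],-2.6],
  ],
)

```text
t: 14.65
tcp_pos: [0.5978, 0.1109, 0.3108]
tcp_rot: [0.997, 0.082, -0.001, -0.0]
contact_force: [-0.1, 0.4, -6.0]
finger_gap: 0.0103
```

```bash
python3 go.py 0.600 0.109 0.26 9.2
```

```text
t 14.65 tcp [0.5978 0.1109 0.3108] head 9.43 zaxis [-0.002  0.    -1.   ] q [ 0.05  0.14  1.47  0.    1.53 -0.11] F [-0.1  0.4 -6. ] M [ 0.03 -0.02  0.  ] gap 0.0103
shift mm [ 1.9  2.2 50.8]
turn 0.23215558990080254
```

Emit:
carry_out(
  plan=[
    [0.005,[0.002,0.001,0.005],0],
    [0.005,[0,0.001,0.01],0],
    [0.005,[0,0,0.01],0],
    [0.005,[0,0,0.01],0],
    [0.005,[0,0,0.01],0],
    [0.005,[0,0,0.005],0],
    [0.005,[0,0,0],0],
    [0.005,[0,0,0],0],
  ],
)

```text
t: 15.45
tcp_pos: [0.6012, 0.1075, 0.262]
tcp_rot: [0.997, 0.08, 0.0, 0.0]
contact_force: [0.5, -0.0, -4.3]
finger_gap: 0.0106
```

```bash
python3 go.py; python3 - <<'E'
from h import *
for n,x,y,w,h,f in(("scene",255,170,120,100,6),("top",210,150,90,90,6)):
    im,d=bot.get_image(n);cv2.imwrite(f"pics/{n}3.png",im);np.save(f"pics/{n}3d.npy",d)
    cv2.imwrite(f"pics/c_{n}3.png",cv2.resize(im[y:y+h,x:x+w],None,fx=f,fy=f,interpolation=cv2.INTER_CUBIC))
E
```

```text
t 15.45 tcp [0.6012 0.1075 0.262 ] head 9.15 zaxis [ 0.  0. -1.] q [ 0.05  0.17  1.53 -0.    1.44 -0.11] F [ 0.5 -0.  -4.3] M [ 0.01 -0.1  -0.01] gap 0.0106
```

View pics/c_scene3.png

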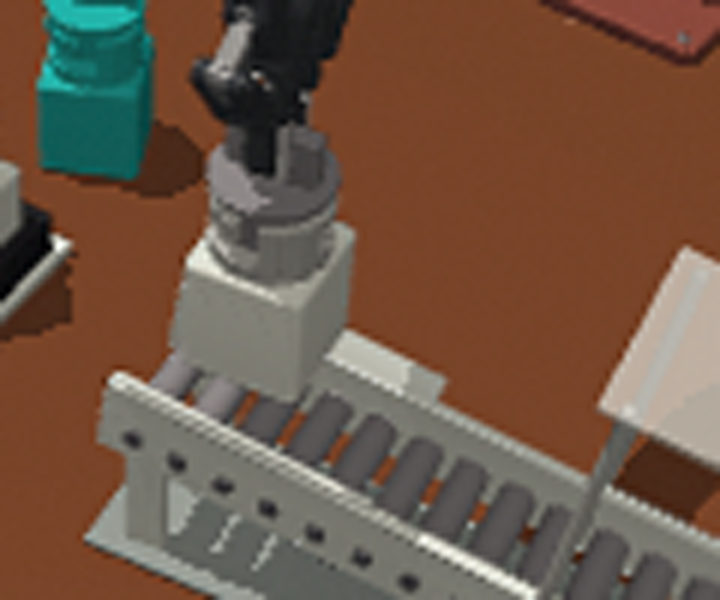

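View pics/c_top3.png

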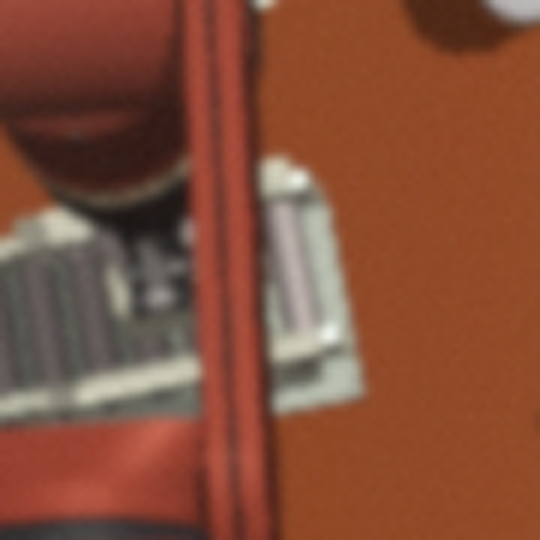

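Scene crop: the canister is upright over the upper rollers, bottom corner at (290,395), both lips clear. Check its lateral centring in the lane frame from depth.

```bash
python3 - <<'E'
from h import *
from lane import L
C=cloud("scene",np.load("pics/scene3d.npy"));P=C[205:240,280:320].reshape(-1,3)
xl,yl,h=L((.582,.218,np.radians(99.2)),P)
k=(P[:,2]>.15)&(P[:,2]<.205)
xl,yl=xl[k]*1e3,yl[k]*1e3
A=yl<-24; print("front face yl",np.median(yl[(xl>-140)&(xl<-90)]),"x-face xl",np.median(xl[(yl>-20)&(yl<25)]),k.sum())
for lo in range(-150,-70,8):
    q=yl[(xl>=lo)&(xl<lo+8)]; print(lo,len(q),np.percentile(q,[5,50]).round(1) if len(q) else "")
E
```

```text
front face yl -33.23516005340751 x-face xl -81.43877451992668 372
-150 9 [-32.5 -31.4]
-142 29 [-35.7 -33.4]
-134 35 [-35.3 -33.3]
-126 33 [-35.1 -33.8]
-118 37 [-35. -33.]
-110 33 [-35.5 -33.3]
-102 37 [-35.4 -33.2]
-94 34 [-34.3 -33. ]
-86 125 [-32.6  -9.9]
-78 0
```

Emit:
carry_out(
  plan=[
    [0.005,[0,0,0.008],0],
    [0.005,[0,0,0.008],0],
    [0.005,[0,0,0.008],0],
    [0.005,[0,0,0.006],0],
    [0.005,[0,0,0.005],0],
    [0.005,[0,0,0.003],0],
    [0.005,[0,0,0.001],0],
    [0.005,[0,0,0],0],
  ],
  force=30,
)

```text
t: 16.35
tcp_pos: [0.6011, 0.1075, 0.2228]
tcp_rot: [0.997, 0.08, 0.0, -0.0]
contact_force: [-0.9, -0.2, -4.5]
finger_gap: 0.0103
```

Emit:
carry_out(
  plan=[
    [0.005,[0,0,0.001],0],
    [0.005,[0,0,0.001],0],
    [0.005,[0,0,0.001],0],
    [0.005,[0,0,0],0],
    [0.005,[0,0,0],0],
    [0.005,[0,0,0],0],
    [0.005,[0,0,0],0],
    [0.005,[0,0,0],0],
  ],
)

```text
t: 17.15
tcp_pos: [0.6011, 0.1075, 0.2199]
tcp_rot: [0.997, 0.08, 0.0, 0.0]
contact_force: [0.4, 0.6, -5.2]
finger_gap: 0.0106
```

```bash
python3 go.py
```

```text
t 17.15 tcp [0.6011 0.1075 0.2199] head 9.16 zaxis [ 0. -0. -1.] q [ 0.05  0.19  1.58 -0.    1.37 -0.11] F [ 0.4  0.6 -5.2] M [ 0.05  0.02 -0.  ] gap 0.0106
```

Emit:
carry_out(
  plan=[
    [0.005,[0,0,0.001],0],
    [0.005,[0,0,0.001],0],
    [0.005,[0,0,0.001],0],
    [0.005,[0,0,0],0],
    [0.005,[0,0,0],0],
    [0.005,[0,0,0],0],
    [0.005,[0,0,0],0],
    [0.005,[0,0,0],0],
  ],
)

```text
t: 17.95
tcp_pos: [0.6011, 0.1075, 0.2169]
tcp_rot: [0.997, 0.08, 0.0, -0.0]
contact_force: [0.4, 0.1, -5.0]
finger_gap: 0.0102
```

```bash
python3 go.py
```

```text
t 17.95 tcp [0.6011 0.1075 0.2169] head 9.16 zaxis [ 0.  0. -1.] q [ 0.05  0.2   1.58  0.    1.36 -0.11] F [ 0.4  0.1 -5. ] M [ 0.03 -0.03 -0.02] gap 0.0102
```

Emit:
carry_out(
  plan=[
    [0.005,[0,0,0.001],0],
    [0.005,[0,0,0.001],0],
    [0.005,[0,0,0.001],0],
    [0.005,[0,0,0],0],
    [0.005,[0,0,0],0],
    [0.005,[0,0,0],0],
    [0.005,[0,0,0],0],
    [0.005,[0,0,0],0],
  ],
)

```text
t: 18.75
tcp_pos: [0.6014, 0.1075, 0.2143]
tcp_rot: [0.997, 0.08, 0.001, -0.0]
contact_force: [-0.6, 0.6, 4.2]
finger_gap: 0.0103
```

```bash
python3 go.py
```

```text
t 18.75 tcp [0.6014 0.1075 0.2143] head 9.16 zaxis [ 0.001  0.    -1.   ] q [ 0.05  0.2   1.58  0.    1.36 -0.11] F [-0.6  0.6  4.2] M [-0.    0.08  0.03] gap 0.0103
```

Contact felt (force rose by 9 N). Now let the canister pivot in a light grip onto the slope, moving downhill with it.

Emit:
carry_out(
  plan=[
    [0.005,[0,0,0],0],
    [0.005,[0,-0.002,0.0005],0],
    [0.005,[0,-0.002,0.0005],0],
    [0.005,[0,-0.002,0.0005],0],
    [0.005,[0,-0.002,0.0005],0],
    [0.005,[0,-0.002,0.0005],0],
    [0.005,[0,0,0],0],
    [0.005,[0,0,0],0],
  ],
  force=20,
)

```text
t: 19.55
tcp_pos: [0.5996, 0.1177, 0.2116]
tcp_rot: [0.997, 0.08, 0.0, -0.0]
contact_force: [-0.7, 0.3, 4.8]
finger_gap: 0.0106
```

```bash
python3 go.py;  python3 - <<'E'
from h import *
for n,x,y,w,h,f in(("scene",255,170,120,100,6),):
    im,d=bot.get_image(n);cv2.imwrite(f"pics/{n}4.png",im);np.save(f"pics/{n}4d.npy",d)
    cv2.imwrite(f"pics/c_{n}4.png",cv2.resize(im[y:y+h,x:x+w],None,fx=f,fy=f,interpolation=cv2.INTER_CUBIC))
E
```

```text
t 19.55 tcp [0.5996 0.1177 0.2116] head 9.18 zaxis [ 0.001  0.    -1.   ] q [ 0.06  0.2   1.59  0.    1.35 -0.1 ] F [-0.7  0.3  4.8] M [-0.17 -0.05  0.05] gap 0.0106
```

View pics/c_scene4.png

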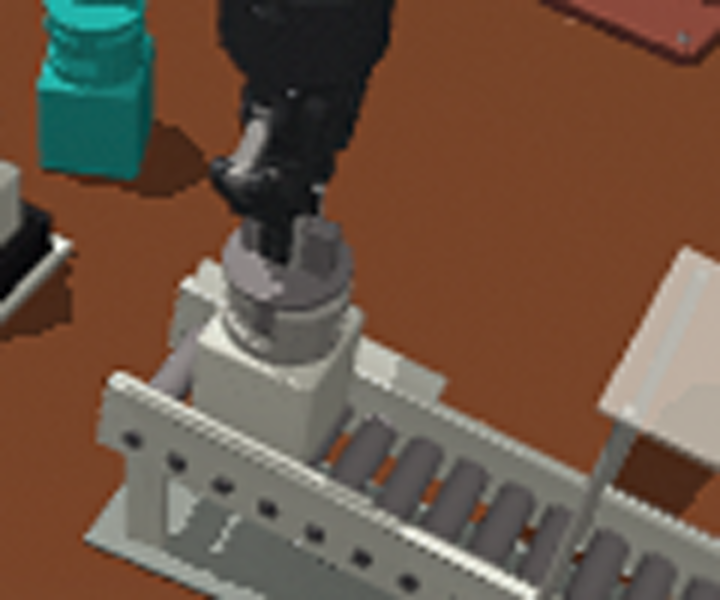

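Scene crop: the canister stands between the profiles on the rollers, base corner near (310,460), tilting partly with the lane. Continue.

Emit:
carry_out(
  plan=[
    [0.005,[0,0,0],0],
    [0.005,[0,-0.002,0.0005],0],
    [0.005,[0,-0.002,0.0005],0],
    [0.005,[0,-0.002,0.0005],0],
    [0.005,[0,-0.002,0.0005],0],
    [0.005,[0,0,0],0],
    [0.005,[0,0,0],0],
    [0.005,[0,0,0],0],
  ],
  force=20,
)

```text
t: 20.4
tcp_pos: [0.5983, 0.1257, 0.2098]
tcp_rot: [0.997, 0.08, 0.0, -0.0]
contact_force: [-0.8, 0.4, 6.0]
finger_gap: 0.0107
```

```bash
python3 go.py;  python3 - <<'E'
from h import *
from lane import L
im,d=bot.get_image("scene");C=cloud("scene",d);np.save("pics/scene5d.npy",d)
cv2.imwrite(f"pics/c_scene5.png",cv2.resize(im[170:270,255:375],None,fx=6,fy=6,interpolation=cv2.INTER_CUBIC))
P=C[215:260,285:330].reshape(-1,3)
xl,yl,h=L((.582,.218,np.radians(99.2)),P)
k=(abs(yl)<.025)&(P[:,2]>.12)&(P[:,2]<.155)&(xl>-.1)&(xl<-.05); q=np.polyfit(P[k,2],xl[k],1);print("face tilt xl/z",q,k.sum(), "expected +0.14")
E
```

```text
t 20.40 tcp [0.5983 0.1257 0.2098] head 9.17 zaxis [ 0.001  0.001 -1.   ] q [ 0.08  0.2   1.59  0.    1.35 -0.08] F [-0.8  0.4  6. ] M [-0.04  0.06  0.01] gap 0.0107
face tilt xl/z [ 0.01759026 -0.06615662] 47 expected +0.14
```

View pics/c_scene5.png

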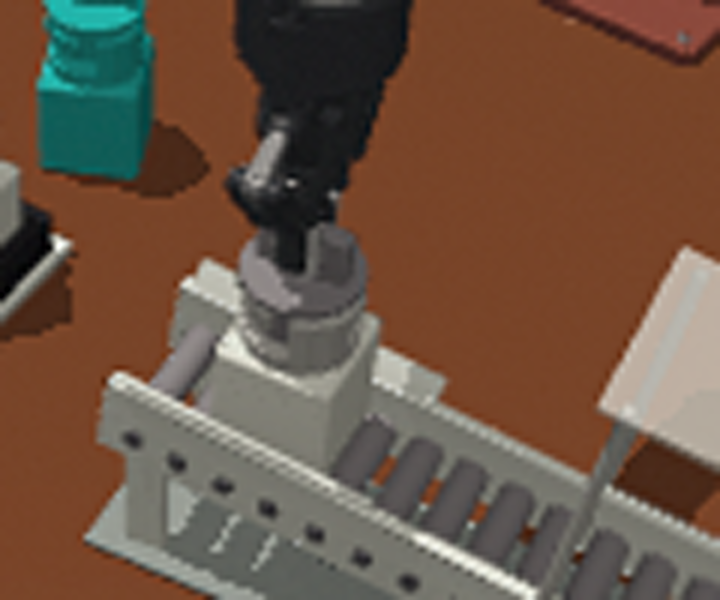

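Emit:
carry_out(
  plan=[
    [0.005,[0,0,0],0],
    [0.005,[0,0,0.0005],0],
    [0.005,[0,0,0.0005],0],
    [0.005,[0,0,0.0005],0],
    [0.005,[0,0,0.0005],0],
    [0.005,[0,0,0],0],
    [0.005,[0,0,0],0],
    [0.005,[0,0,0],0],
  ],
  force=20,
)

```text
t: 21.25
tcp_pos: [0.5985, 0.1257, 0.2083]
tcp_rot: [0.997, 0.08, 0.001, -0.0]
contact_force: [-0.8, 0.7, 8.4]
finger_gap: 0.0107
```

```bash
python3 go.py;  python3 - <<'E'
from h import *
from lane import L
im,d=bot.get_image("scene");C=cloud("scene",d);np.save("pics/scene6d.npy",d)
cv2.imwrite(f"pics/c_scene6.png",cv2.resize(im[190:265,275:345],None,fx=8,fy=8,interpolation=cv2.INTER_CUBIC))
for f in("scene3d","scene6d"):
  C=cloud("scene",np.load(f"pics/{f}.npy"))
  P=C[195:262,275:335].reshape(-1,3)
  xl,yl,h=L((.582,.218,np.radians(99.2)),P)
  k=(yl>-.02)&(yl<.03)&(P[:,2]>.125)&(P[:,2]<.2)&(xl>-.1)&(xl<-.04)
  for lo in np.arange(.12,.2,.01):
    m=k&(P[:,2]>lo)&(P[:,2]<lo+.01)
    if m.sum()>3:print(f,round(lo,2),m.sum(),np.median(xl[m]).round(4))
E
```

```text
t 21.25 tcp [0.5985 0.1257 0.2083] head 9.17 zaxis [ 0.001  0.001 -1.   ] q [ 0.08  0.2   1.59  0.    1.35 -0.08] F [-0.8  0.7  8.4] M [-0.02  0.16 -0.03] gap 0.0107
scene3d 0.14 5 -0.0814
scene3d 0.15 14 -0.0816
scene3d 0.16 14 -0.0812
scene3d 0.17 15 -0.0813
scene3d 0.18 12 -0.0813
scene3d 0.19 15 -0.0815
scene6d 0.12 6 -0.0639
scene6d 0.13 12 -0.0638
scene6d 0.14 11 -0.0636
scene6d 0.15 30 -0.065
scene6d 0.16 17 -0.0668
scene6d 0.17 10 -0.0681
scene6d 0.18 15 -0.0671
scene6d 0.19 14 -0.0679
```

View pics/c_scene6.png

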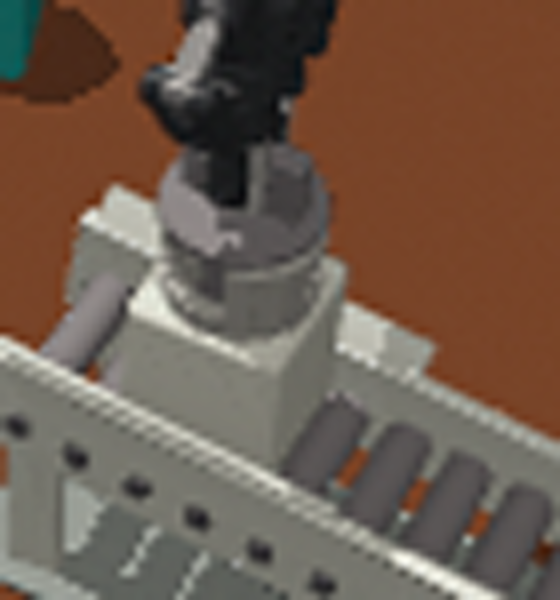

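The jar still stands level: the push goes into the lid spring instead of pivoting it. Ease back up to light contact, then loosen the grip in tiny steps so it tips the 8° slowly.

Emit:
carry_out(
  plan=[
    [0.005,[0,0,-0.001],0],
    [0.005,[0,0,-0.001],0],
    [0.005,[0,0,-0.001],0],
    [0.005,[0,0,-0.001],0],
    [0.005,[0,0,-0.001],0],
    [0.005,[0,0,0],0],
    [0.005,[0,0,0],0],
    [0.005,[0,0,0],0],
  ],
  force=20,
)

```text
t: 22.1
tcp_pos: [0.598, 0.1253, 0.2117]
tcp_rot: [0.997, 0.08, -0.0, -0.0]
contact_force: [1.0, -0.6, -0.6]
finger_gap: 0.0106
```

```bash
python3 go.py
```

```text
t 22.10 tcp [0.598  0.1253 0.2117] head 9.15 zaxis [-0.001  0.    -1.   ] q [ 0.08  0.2   1.59  0.    1.36 -0.08] F [ 1.  -0.6 -0.6] M [ 0.03 -0.38  0.02] gap 0.0106
```

Emit:
carry_out(
  plan=[
    [0.0108,[0,0,0],0],
    [0.011,[0,0,0],0],
    [0.0112,[0,0,0],0],
    [0.0114,[0,0,0],0],
    [0.0116,[0,0,0],0],
    [0.0118,[0,0,0],0],
    [0.012,[0,0,0],0],
    [0.012,[0,0,0],0],
  ],
  force=20,
)

```text
t: 22.9
tcp_pos: [0.5982, 0.1254, 0.2128]
tcp_rot: [0.997, 0.08, 0.0, -0.0]
contact_force: [-0.6, -0.5, -1.0]
finger_gap: 0.0116
```

```bash
python3 go.py
```

```text
t 22.90 tcp [0.5982 0.1254 0.2128] head 9.16 zaxis [ 0.  0. -1.] q [ 0.08  0.2   1.58  0.    1.36 -0.08] F [-0.6 -0.5 -1. ] M [ 0.08  0.17 -0.03] gap 0.0116
```

Emit:
carry_out(
  plan=[
    [0.0121,[0,0,0],0],
    [0.0122,[0,0,0],0],
    [0.0123,[0,0,0],0],
    [0.0124,[0,0,0],0],
    [0.0125,[0,0,0],0],
    [0.0126,[0,0,0],0],
    [0.0127,[0,0,0],0],
    [0.0128,[0,0,0],0],
  ],
  force=20,
)

```text
t: 23.7
tcp_pos: [0.5982, 0.1252, 0.2123]
tcp_rot: [0.997, 0.08, 0.0, 0.0]
contact_force: [-1.4, 1.0, 1.1]
finger_gap: 0.0127
```

```bash
python3 go.py;  python3 - <<'E'
from h import *
im,d=bot.get_image("scene")
cv2.imwrite(f"pics/c_scene7.png",cv2.resize(im[180:300,275:425],None,fx=5,fy=5,interpolation=cv2.INTER_CUBIC))
E
```

```text
t 23.70 tcp [0.5982 0.1252 0.2123] head 9.16 zaxis [ 0. -0. -1.] q [ 0.08  0.2   1.58 -0.    1.36 -0.08] F [-1.4  1.   1.1] M [ 0.1   0.08 -0.01] gap 0.0127
```

View pics/c_scene7.png

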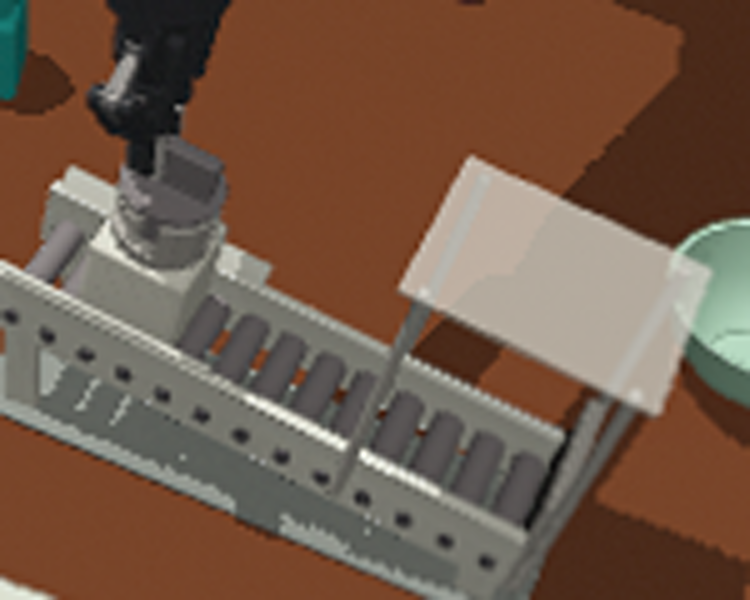

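Scene crop: the canister is now tilted with the lane on the rollers (jar at (150,290)), bar between the loosened fingers. Open further and rise.

Emit:
carry_out(
  plan=[
    [0.014,[0,0,0],0],
    [0.018,[0,0,0],0],
    [0.03,[0,0,0],0],
    [0.04,[0,0,0],0],
    [0.05,[0,0,-0.005],0],
    [0.05,[0,0,-0.02],0],
    [0.05,[0,0,-0.03],0],
    [0.05,[0,0,-0.03],0],
  ],
)

```text
t: 24.55
tcp_pos: [0.5979, 0.1252, 0.2982]
tcp_rot: [0.997, 0.08, -0.0, 0.0]
contact_force: [0.2, 0.8, 1.2]
finger_gap: 0.0501
```

```bash
python3 go.py 0.558 -0.1465 0.29 5.5;  python3 - <<'E'
from h import *
im,d=bot.get_image("scene")
cv2.imwrite(f"pics/c_scene8.png",cv2.resize(im[180:300,275:425],None,fx=5,fy=5,interpolation=cv2.INTER_CUBIC))
E
```

```text
t 24.55 tcp [0.5979 0.1252 0.2982] head 9.16 zaxis [-0.001 -0.    -1.   ] q [ 0.08  0.15  1.48 -0.    1.51 -0.08] F [0.2 0.8 1.2] M [ 0.03 -0.05  0.01] gap 0.0501
shift mm [-82.6 261.9   8.2]
turn 3.6567891913652666
```

View pics/c_scene8.png

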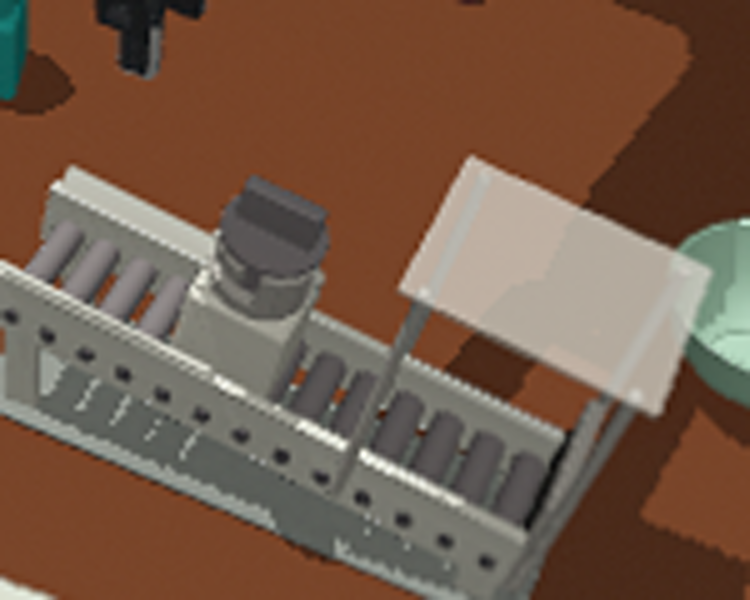

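Scene crop: the canister is rolling down by itself (now at (260,290)). Go to canister2.

Emit:
carry_out(
  plan=[
    [0.085,[-0.005,0.015,0],0],
    [0.085,[-0.01,0.03,0],0],
    [0.085,[-0.01,0.035,0],0],
    [0.085,[-0.012,0.04,0],0],
    [0.085,[-0.012,0.04,0],0],
    [0.085,[-0.012,0.04,0],0],
    [0.085,[-0.012,0.035,0],0],
    [0.085,[-0.0096,0.027,0],0],
  ],
)

```text
t: 25.4
tcp_pos: [0.5567, -0.1494, 0.296]
tcp_rot: [0.997, 0.079, -0.001, -0.0]
contact_force: [0.6, 0.1, -0.6]
finger_gap: 0.0851
```

Emit:
carry_out(
  plan=[
    [0.085,[0,0,0.02],3.7],
    [0.085,[0,0,0.025],0],
    [0.085,[0,0,0.025],0],
    [0.085,[0,0,0.02],0],
    [0.085,[0,0,0.01],0],
    [0.085,[0,0,0],0],
    [0.085,[0,0,0],0],
    [0.085,[0,0,0],0],
  ],
)

```text
t: 26.2
tcp_pos: [0.5591, -0.147, 0.1988]
tcp_rot: [0.999, 0.048, 0.001, 0.001]
contact_force: [0.2, 0.5, 1.7]
finger_gap: 0.0855
```

```bash
python3 go.py 0.558 -0.1465 0.136 5.5;  python3 - <<'E'
from h import *
im,d=bot.get_image("scene")
cv2.imwrite(f"pics/c_scene9.png",cv2.resize(im[150:300,200:425],None,fx=3.5,fy=3.5,interpolation=cv2.INTER_CUBIC))
E
```

```text
t 26.20 tcp [ 0.5591 -0.147   0.1988] head 5.46 zaxis [ 0.002 -0.001 -1.   ] q [-0.39  0.13  1.69 -0.    1.32 -0.49] F [0.2 0.5 1.7] M [ 0.07 -0.01 -0.04] gap 0.0855
shift mm [-1.1 -0.7 62.8]
turn -0.0434851385231676
```

View pics/c_scene9.png

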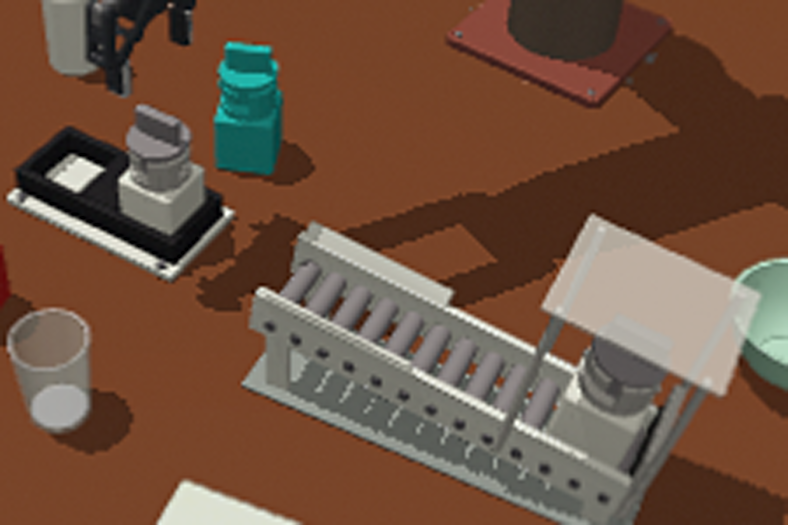

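Crop: the first canister is under the guard at the end stop (610,400). The gripper is above canister2 (160,130). Descend and grip.

Emit:
carry_out(
  plan=[
    [0.085,[-0.001,-0.001,0.015],0],
    [0.085,[0,0,0.015],0],
    [0.085,[0,0,0.015],0],
    [0.085,[0,0,0.01],0],
    [0.085,[0,0,0.006],0],
    [0.085,[0,0,0],0],
    [0.085,[0,0,0],0],
    [0.085,[0,0,0],0],
  ],
)

```text
t: 27.05
tcp_pos: [0.5578, -0.1459, 0.1371]
tcp_rot: [0.999, 0.048, 0.001, 0.0]
contact_force: [0.2, -0.9, 0.2]
finger_gap: 0.0851
```

```bash
python3 go.py 0.558 -0.1465 0.132 5.5
```

```text
t 27.05 tcp [ 0.5578 -0.1459  0.1371] head 5.45 zaxis [ 0.001 -0.001 -1.   ] q [-0.39  0.19  1.75  0.    1.2  -0.49] F [ 0.2 -0.9  0.2] M [0.03 0.   0.  ] gap 0.0851
shift mm [0.1 0.6 5.1]
turn -0.04528092938301587
```

Emit:
carry_out(
  plan=[
    [0.06,[0,0,0.003],0],
    [0.04,[0,0,0.001],0],
    [0.03,[0,0,0],0],
    [0.02,[0,0,0],0],
    [0.005,[0,0,0],0],
    [0.005,[0,0,0],0],
    [0.005,[0,0,0],0],
    [0.005,[0,0,0],0],
  ],
  force=30,
)

```text
t: 27.85
tcp_pos: [0.5571, -0.1457, 0.1324]
tcp_rot: [0.999, 0.048, -0.0, -0.0]
contact_force: [-0.9, -0.3, 0.9]
finger_gap: 0.0113
```

```bash
python3 go.py
```

```text
t 27.85 tcp [ 0.5571 -0.1457  0.1324] head 5.46 zaxis [-0.  0. -1.] q [-0.39  0.19  1.75 -0.    1.2  -0.49] F [-0.9 -0.3  0.9] M [0.02 0.2  0.02] gap 0.0113
```

Emit:
carry_out(
  plan=[
    [0.005,[0,0,-0.003],0],
    [0.005,[0,0,-0.01],0],
    [0.005,[0,0,-0.02],0],
    [0.005,[0,0,-0.025],0],
    [0.005,[0,0,-0.03],0],
    [0.005,[0,0,-0.03],0],
    [0.005,[0,0,-0.02],0],
    [0.005,[0,0,-0.01],0],
  ],
  force=80,
)

```text
t: 28.65
tcp_pos: [0.558, -0.1458, 0.2828]
tcp_rot: [0.999, 0.048, 0.001, 0.001]
contact_force: [0.4, -0.0, -6.5]
finger_gap: 0.0101
```

```bash
python3 go.py 0.6 0.109 0.265 9.2
```

```text
t 28.65 tcp [ 0.558  -0.1458  0.2828] head 5.47 zaxis [ 0.003 -0.001 -1.   ] q [-0.39  0.07  1.59  0.    1.47 -0.49] F [ 0.4 -0.  -6.5] M [-0.   -0.02 -0.  ] gap 0.0101
shift mm [  66.1 -249.7   17.7]
turn -3.7349052168849797
```

Emit:
carry_out(
  plan=[
    [0.005,[0.0025,-0.01,0],0],
    [0.005,[0.005,-0.02,0],0],
    [0.005,[0.008,-0.03,0],0],
    [0.005,[0.009,-0.035,0],0],
    [0.005,[0.009,-0.035,0],0],
    [0.005,[0.009,-0.035,0],0],
    [0.005,[0.009,-0.035,0],0],
    [0.005,[0.007,-0.025,0],0],
  ],
)

```text
t: 29.45
tcp_pos: [0.5928, 0.0872, 0.2777]
tcp_rot: [0.999, 0.048, -0.002, -0.001]
contact_force: [0.7, 0.1, -6.7]
finger_gap: 0.0104
```

Emit:
carry_out(
  plan=[
    [0.005,[0.005,-0.016,0],0],
    [0.005,[0.002,-0.008,0],-2],
    [0.005,[0,0,0],-1.7],
    [0.005,[0,0,0.008],0],
    [0.005,[0,0,0.01],0],
    [0.005,[0,0,0],0],
    [0.005,[0,0,0],0],
    [0.005,[0,0,0],0],
  ],
)

```text
t: 30.25
tcp_pos: [0.5989, 0.1079, 0.2625]
tcp_rot: [0.997, 0.079, 0.0, 0.0]
contact_force: [-0.2, -0.2, -5.7]
finger_gap: 0.0104
```

```bash
python3 go.py 0.6005 0.109 0.222 9.2; python3 - <<'E'
from h import *
from lane import L
im,d=bot.get_image("scene")
cv2.imwrite(f"pics/c_scene10.png",cv2.resize(im[150:310,255:425],None,fx=3.7,fy=3.7,interpolation=cv2.INTER_CUBIC))
C=cloud("scene",d);P=C[195:245,275:325].reshape(-1,3)
xl,yl,h=L((.582,.218,np.radians(99.2)),P)
k=(P[:,2]>.15)&(P[:,2]<.205)
xl,yl=xl[k]*1e3,yl[k]*1e3
for lo in range(-150,-70,16):
    q=yl[(xl>=lo)&(xl<lo+16)]; print(lo,len(q),np.percentile(q,[5,50]).round(1) if len(q) else "")
print("xface",np.median(xl[(yl>-20)&(yl<25)]))
E
```

```text
t 30.25 tcp [0.5989 0.1079 0.2625] head 9.11 zaxis [ 0. -0. -1.] q [ 0.05  0.16  1.53 -0.    1.44 -0.11] F [-0.2 -0.2 -5.7] M [ 0.02 -0.05 -0.01] gap 0.0104
shift mm [ 1.7 -0.8 40.5]
turn -0.08751571043916506
-150 40 [-34.2 -31.5]
-134 68 [-34.3 -31.9]
-118 73 [-34.1 -31.9]
-102 73 [-34.2 -32. ]
-86 120 [-30.8  -7.7]
xface -82.02405920672733
```

View pics/c_scene10.png

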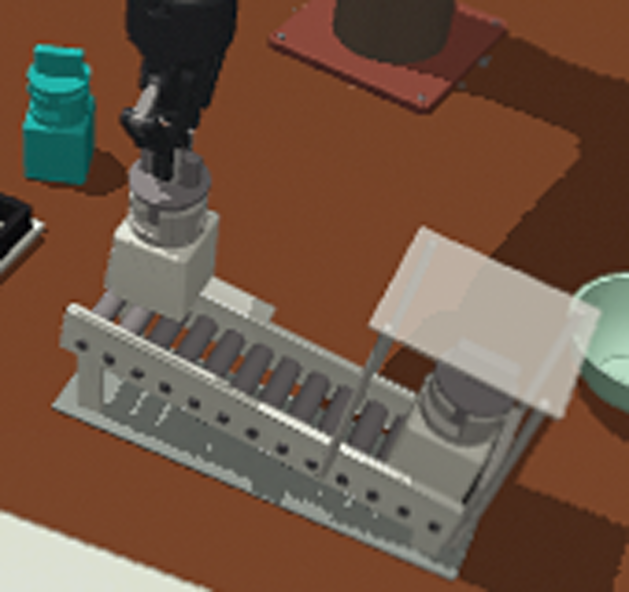

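Crop: canister2 is upright above the load point and the first canister rests at the end stop (460,420). Lower.

Emit:
carry_out(
  plan=[
    [0.005,[0.001,0,0.008],0],
    [0.005,[0,0,0.008],0],
    [0.005,[0,0,0.008],0],
    [0.005,[0,0,0.007],0],
    [0.005,[0,0,0.006],0],
    [0.005,[0,0,0.003],0],
    [0.005,[0,0,0.001],0],
    [0.005,[0,0,0],0],
  ],
  force=30,
)

```text
t: 31.1
tcp_pos: [0.5998, 0.1086, 0.2213]
tcp_rot: [0.997, 0.08, 0.0, 0.0]
contact_force: [-0.2, 0.1, -6.9]
finger_gap: 0.0104
```

Emit:
carry_out(
  plan=[
    [0.005,[0,0,0.001],0],
    [0.005,[0,0,0.001],0],
    [0.005,[0,0,0],0],
    [0.005,[0,0,0.001],0],
    [0.005,[0,0,0],0],
    [0.005,[0,0,0],0],
    [0.005,[0,0,0],0],
    [0.005,[0,0,0],0],
  ],
)

```text
t: 31.9
tcp_pos: [0.5998, 0.1086, 0.2184]
tcp_rot: [0.997, 0.08, 0.0, -0.0]
contact_force: [0.1, -0.1, -5.5]
finger_gap: 0.0105
```

```bash
python3 go.py
```

```text
t 31.90 tcp [0.5998 0.1086 0.2184] head 9.16 zaxis [ 0.  0. -1.] q [ 0.05  0.19  1.58  0.    1.37 -0.11] F [ 0.1 -0.1 -5.5] M [-0.09  0.04 -0.01] gap 0.0105
```

Emit:
carry_out(
  plan=[
    [0.005,[0,0,0.0005],0],
    [0.005,[0,0,0.0005],0],
    [0.005,[0,0,0],0],
    [0.005,[0,0,0.0005],0],
    [0.005,[0,0,0],0],
    [0.005,[0,0,0],0],
    [0.005,[0,0,0],0],
    [0.005,[0,0,0],0],
  ],
)

```text
t: 32.7
tcp_pos: [0.5998, 0.1086, 0.2168]
tcp_rot: [0.997, 0.08, 0.0, -0.0]
contact_force: [0.9, 0.3, -6.6]
finger_gap: 0.0106
```

```bash
python3 go.py
```

```text
t 32.70 tcp [0.5998 0.1086 0.2168] head 9.16 zaxis [ 0.  0. -1.] q [ 0.05  0.19  1.58  0.    1.36 -0.11] F [ 0.9  0.3 -6.6] M [0.02 0.04 0.  ] gap 0.0106
```

Emit:
carry_out(
  plan=[
    [0.005,[0,0,0.0005],0],
    [0.005,[0,0,0.0005],0],
    [0.005,[0,0,0],0],
    [0.005,[0,0,0.0005],0],
    [0.005,[0,0,0],0],
    [0.005,[0,0,0],0],
    [0.005,[0,0,0],0],
    [0.005,[0,0,0],0],
  ],
)

```text
t: 33.5
tcp_pos: [0.5998, 0.1086, 0.2156]
tcp_rot: [0.997, 0.08, 0.0, 0.0]
contact_force: [-0.7, -0.0, -2.5]
finger_gap: 0.0103
```

```bash
python3 go.py
```

```text
t 33.50 tcp [0.5998 0.1086 0.2156] head 9.16 zaxis [ 0. -0. -1.] q [ 0.05  0.19  1.59 -0.    1.36 -0.11] F [-0.7 -0.  -2.5] M [-0.07  0.25  0.  ] gap 0.0103
```

Contact. Loosen gradually as before.

Emit:
carry_out(
  plan=[
    [0.0106,[0,0,0.0003],0],
    [0.0108,[0,0,0],0],
    [0.011,[0,0,0],0],
    [0.0112,[0,0,0],0],
    [0.0114,[0,0,0],0],
    [0.0116,[0,0,0],0],
    [0.0118,[0,0,0],0],
    [0.012,[0,0,0],0],
  ],
  force=20,
)

```text
t: 34.3
tcp_pos: [0.5998, 0.1088, 0.215]
tcp_rot: [0.997, 0.08, 0.0, -0.0]
contact_force: [-0.7, 0.6, -0.1]
finger_gap: 0.0121
```

Emit:
carry_out(
  plan=[
    [0.0121,[0,0,0],0],
    [0.0122,[0,0,0],0],
    [0.0123,[0,0,0],0],
    [0.0124,[0,0,0],0],
    [0.0125,[0,0,0],0],
    [0.0126,[0,0,0],0],
    [0.0127,[0,0,0],0],
    [0.0128,[0,0,0],0],
  ],
  force=20,
)

```text
t: 35.1
tcp_pos: [0.5998, 0.1085, 0.215]
tcp_rot: [0.997, 0.08, 0.0, 0.0]
contact_force: [-0.3, 0.7, -0.2]
finger_gap: 0.013
```

```bash
python3 go.py;  python3 - <<'E'
from h import *
im,d=bot.get_image("scene")
cv2.imwrite(f"pics/c_scene11.png",cv2.resize(im[170:310,265:425],None,fx=4,fy=4,interpolation=cv2.INTER_CUBIC))
E
```

```text
t 35.10 tcp [0.5998 0.1085 0.215 ] head 9.16 zaxis [ 0. -0. -1.] q [ 0.05  0.2   1.59 -0.    1.36 -0.11] F [-0.3  0.7 -0.2] M [0.01 0.08 0.05] gap 0.0130
```

View pics/c_scene11.png

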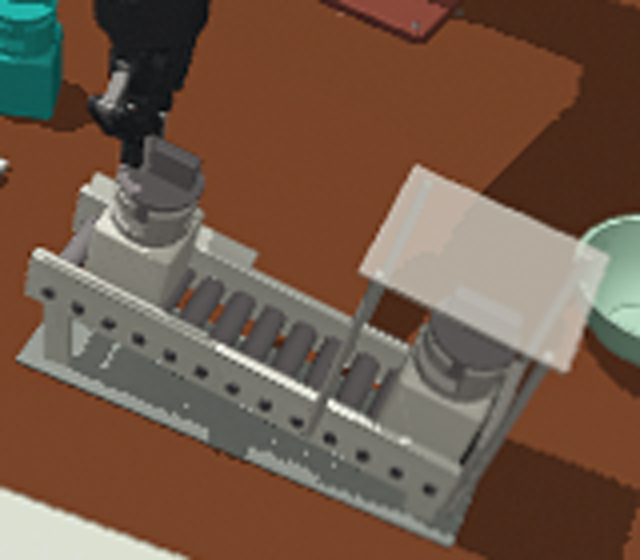

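Crop: canister2 is tilted with the lane and already creeping downhill (150,240). Release and rise.

Emit:
carry_out(
  plan=[
    [0.014,[0,0,0],0],
    [0.018,[0,0,0],0],
    [0.03,[0,0,0],0],
    [0.04,[0,0,0],0],
    [0.05,[0,0,-0.005],0],
    [0.05,[0,0,-0.02],0],
    [0.05,[0,0,-0.03],0],
    [0.05,[0,0,-0.03],0],
  ],
)

```text
t: 35.95
tcp_pos: [0.5994, 0.1085, 0.3009]
tcp_rot: [0.997, 0.08, -0.0, -0.0]
contact_force: [0.8, 0.2, 0.4]
finger_gap: 0.0498
```

Emit:
carry_out(
  plan=[
    [0.05,[0,0.02,-0.01],0],
    [0.05,[0,0.03,0],0],
    [0.05,[0,0.03,0],0],
    [0.05,[0,0.03,0],0],
    [0.05,[0,0.03,0],0],
    [0.05,[0,0.02,0],0],
    [0.05,[0,0,0],0],
    [0.05,[0,0,0],0],
  ],
)

```text
t: 36.75
tcp_pos: [0.6252, -0.0495, 0.3102]
tcp_rot: [0.997, 0.079, 0.0, -0.0]
contact_force: [-0.1, -0.3, -0.5]
finger_gap: 0.0499
```

Emit:
carry_out(
  plan=[
    [0.05,[0,0,0],0],
    [0.05,[0,0,0],0],
    [0.05,[0,0,0],0],
    [0.05,[0,0,0],0],
    [0.05,[0,0,0],0],
    [0.05,[0,0,0],0],
    [0.05,[0,0,0],0],
    [0.05,[0,0,0],0],
  ],
)

```text
t: 37.55
tcp_pos: [0.6252, -0.0494, 0.31]
tcp_rot: [0.997, 0.08, -0.0, -0.0]
contact_force: [-0.2, 0.3, -0.8]
finger_gap: 0.0498
```

```bash
python3 go.py;  python3 - <<'E'
from h import *
for n,(y,Y,x,X) in(("scene",(170,310,265,425)),("top",(165,245,115,280))):
    im,d=bot.get_image(n);np.save(f"pics/{n}12d.npy",d);cv2.imwrite(f"pics/{n}12.png",im)
    cv2.imwrite(f"pics/c_{n}12.png",cv2.resize(im[y:Y,x:X],None,fx=4.5,fy=4.5,interpolation=cv2.INTER_CUBIC))
E
```

```text
t 37.55 tcp [ 0.6252 -0.0494  0.31  ] head 9.15 zaxis [-0.  0. -1.] q [-0.2   0.19  1.42  0.    1.54 -0.36] F [-0.2  0.3 -0.8] M [ 0.02  0.06 -0.03] gap 0.0498
```

View pics/c_scene12.png

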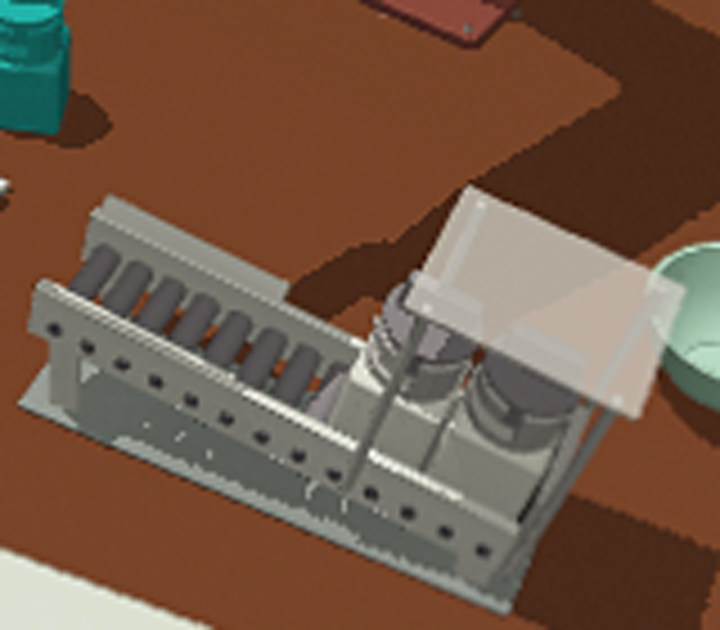

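View pics/c_top12.png

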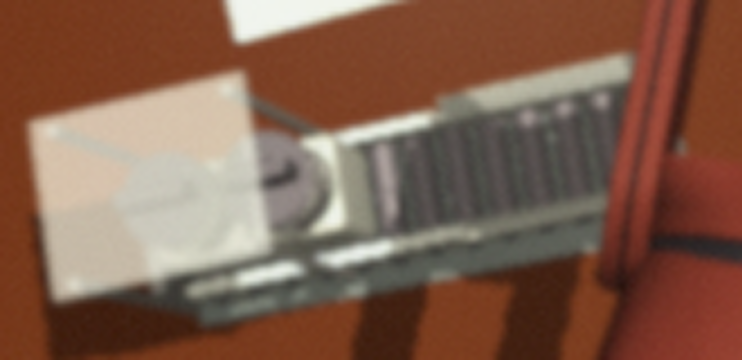

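Both canisters are under the guard, one at the stop (505,440) and the other behind it (385,390). Wait a moment and check that they rest and touch.

Emit:
carry_out(
  plan=[
    [0.05,[0,0,0],0],
    [0.05,[0,0,0],0],
    [0.05,[0,0,0],0],
    [0.05,[0,0,0],0],
    [0.05,[0,0,0],0],
    [0.05,[0,0,0],0],
    [0.05,[0,0,0],0],
    [0.05,[0,0,0],0],
  ],
)

```text
t: 38.45
tcp_pos: [0.6252, -0.0494, 0.31]
tcp_rot: [0.997, 0.08, 0.0, -0.0]
contact_force: [-0.1, 0.3, 0.6]
finger_gap: 0.0497
```

```bash
python3 - <<'E'
from h import *
from lane import L
im,d=bot.get_image("scene");t,td=bot.get_image("top")
a=cv2.imread("pics/scene12.png").astype(int);df=abs(a-im)[200:310,265:425].max(2);print("moved px",(df>25).sum())
b=cv2.imread("pics/scene0.png").astype(int);
dt=(abs(cv2.imread("pics/top0.png").astype(int)-t).max(2)>40)
for nm,(x,y) in dict(beaker=(298,139),bottle=(424,258),basin=(138,292),red=(349,147),turq=(331,260)).items(): print(nm,dt[y-20:y+20,x-20:x+20].sum())
cv2.imwrite("pics/c_scene13.png",cv2.resize(im[225:300,330:405],None,fx=8,fy=8,interpolation=cv2.INTER_CUBIC))
C=cloud("scene",d);P=C[200:310,330:410].reshape(-1,3)
xl,yl,h=L((.582,.218,np.radians(99.2)),P)
s=xl/np.cos(.14)-h*0
k=(h>.024)&(h<.07)&(yl<-.029)&(yl>-.037)
# along-slope coordinate
s=xl*np.cos(.14)-(P[:,2]-.075)*np.sin(.14)
hist=np.histogram(s[k]*1e3,bins=np.arange(-20,180,4));print([(int(z),int(n)) for z,n in zip(hist[1],hist[0])])
# lid disc tops
k=(h>.113)&(h<.124)
print("disc h",np.median(h[k&(s<.1)]),np.median(h[k&(s>.1)]),k.sum())
E
```

```text
moved px 0
beaker 787
bottle 0
basin 0
red 73
turq 9
[(-20, 0), (-16, 0), (-12, 0), (-8, 0), (-4, 0), (0, 0), (4, 0), (8, 0), (12, 0), (16, 0), (20, 0), (24, 0), (28, 6), (32, 12), (36, 15), (40, 16), (44, 14), (48, 8), (52, 0), (56, 5), (60, 15), (64, 13), (68, 12), (72, 12), (76, 17), (80, 13), (84, 10), (88, 3), (92, 1), (96, 7), (100, 14), (104, 11), (108, 9), (112, 13), (116, 10), (120, 12), (124, 12), (128, 12), (132, 13), (136, 9), (140, 8), (144, 9), (148, 10), (152, 8), (156, 1), (160, 5), (164, 3), (168, 0), (172, 0)]
disc h 0.11699252842770932 0.11734680098918877 311
```

View pics/c_scene13.png

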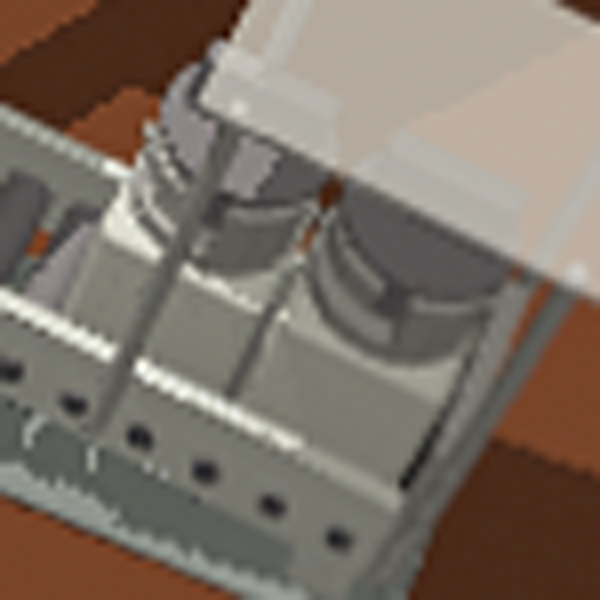

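```bash
python3 - <<'E'
from h import *
a=cv2.imread("pics/scene0.png").astype(int);b=cv2.imread("pics/scene12.png").astype(int)
m=abs(a-b).max(2)>40
for nm,(x,y) in dict(beaker=(214,255),bottle=(221,152),basin=(430,243)).items(): print(nm,m[y-20:y+20,x-18:x+18].sum())
bot.sign_off()
E
```

```text
beaker 0
bottle 123
basin 0
the job is handed in; nothing more can be done
```

The job is handed in. Both canisters rest under the guard, one against the end stop and the other right behind it.

- **Locking:** The outer canister was the loose one: its lid disc stood about 3 mm higher in both views. I pressed that lid down about 10 mm (13 N) and turned it about 91° clockwise. I then let it rise to the same height as the locked lid. On lifting it carried about 0.48 kg.
- **Loading:** I set each canister on the upper rollers until light contact, then opened the fingers in tiny steps so it tipped onto the slope and rolled down.
- **What did not go as planned:** For the first canister I tried to push it into the lane's tilt while still gripped. The push went into the lid spring instead, so I backed off and loosened the grip.

**Last checks**
- **At rest and touching:** Nothing on the lane moved between two pictures about 1 s apart. The jar faces span 28–91 mm and 92–156 mm down the lane from its middle.
- **Lids:** Both lid discs measured at 117 mm above the rollers, which matches the 118 mm of a locked lid.
- **Bystanders:** The beaker and basin looked unchanged in the scene view, and the wash bottle and basin in the top view. Two checks disagreed: the beaker's patch in the top view and the bottle's in the scene view did change. I put those down to the arm or its shadow in the picture but did not check further. Each object was unchanged in the other view.
- **Time and robot:** The arm stood clear, and about 38.5 s of the 70 s had been used.

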